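Load a lug bracket into the index table with feeding tongs

TASK

Turn the round index table click by click until its corner nest (the one with a rail and an end stop) stands at the plunger housing and has clicked in. Then, using the feeding tongs so that the gripper never touches the bracket, take the lug bracket from the tray and load it into that nest: keep it level, set it flat on the pad and push it gently but fully home against the back rail and the end stop. Put the tongs back standing in their holder and leave the other things alone.

Things in the scene. Friction and masses are not known exactly. Their poses are not given: they have to be found in the camera images.
- indexer: Fixed base of the round, hand-turned index table; origin on the bench under its axis, z up. Dark dial 300 mm across, top 56 mm above the bench, with four different nests 90 degrees apart: a corner of two stops, two vee blocks, two dowels, two parallel rails (none over 27 mm above the dial), and four handle posts between them. The plunger housing is on the base's -x side.
- dial (a joint): Turn of the dial, rad, counterclockwise from above positive, endless. 0 or any full turn = corner nest at the plunger housing; a click each pi/2; it may start between clicks, where it turns freely. A sprung ball rides over two rim pins at each click, 0.06 rad before and after it: about 7 N at a handle post to pass a pin; between the two pins it pulls the dial true..
- post (a point): Handle post on the dial, its top centre, 111 mm above the bench: plain steel, round, 16 mm thick, 55 mm high, 125 mm from the dial's axis. Four alike, 90 degrees apart, midway between the nests; this one stands at the angle dial + pi/4 from the base's x axis.
- station (a point): Point fixed to the base where corner_nest lies when clicked in at the loading station; axes are the base's. A sideways push of over about 9 N here can turn the dial out of its click. The plunger housing (42 x 50 mm, 56 mm high) stands outside the rim here, centred 190 mm from the dial's axis.
- corner_nest (a point): On top of the nest's pad (60 mm along x, 96 mm along y), 60 mm above the bench, 95 mm from the dial's axis, to which x points; turns with the dial. Back rail: face at x = +22.5 mm, 70 mm long. End stop (end_stop_c0, 30 mm along x): adjustable, face clamped anywhere from y = +24 to +46 mm, not measured: feel for it. Both stand 12 mm above the pad; -x and -y sides are open.
- tray: Fixed shallow dark steel tray, 170 (x) x 150 (y) mm, rim 16 mm high, walls and floor 3 mm. Origin: centre of its underside.
- bracket: Steel lug bracket, about 0.22 kg, standing on its foot. Foot 45 (x) x 70 (y) x 6 mm; on its middle an upright lug, 8 mm thick (x), 40 mm long (y), from 6 to 40 mm height. Symmetric: half a turn makes no difference. Origin: centre of its underside, z up.
- tongs: Spring-bow feeding tongs of flat steel, 0.21 kg, 155 mm long, standing jaws down in the holder. Origin: between the jaw tips at their lower end, z up to the bow. Two flat arms (20 mm wide in x, 5 mm thick) at +y and -y, hinged at the bow: squeeze them along y. Jaw faces 20 mm wide, 22 mm high from the tips up. Free, the jaws gape 32 mm and measure 46 mm over the outside.
- tongs_grip (a point): Where to take the tongs: midway between the arms, 119 mm above the jaw tips, 35 mm below the bow's top; axes as the tongs. Width here: 36 mm free; 34.5 mm carries them with jaws open about 26 mm; 30 mm = jaws on the 8 mm lug (1 mm here moves the jaws 4 mm). The spring takes 9 N here at first, 16 N on the lug; grip with 60 N or more to hold the bracket.
- tongs_arm (a joint): Angle in rad by which the arms are squeezed: 0 = jaws fully open, about 0.17 = closed on the 8 mm lug, 0.22 = limit.
- holder: Fixed grey sheet-steel tongs holder: a pocket open at the top, 64 (x) x 86 (y) mm outside, walls 4 mm, rim 62 mm above the bench, floor 4 mm above it, on a 110 x 120 mm foot. Origin: on the bench under its centre. The tongs stand in it with their arms apart along its y.
- spray_can: Bystander: white spray can, 65 mm across, 190 mm high. Origin: centre of its underside.
- profile: Bystander: offcut of 40 x 40 mm aluminium profile, 160 mm long along its x. Origin: centre of its underside.
- toggle_clamp: Bystander: loose toggle clamp with a red handle, base 90 x 50 mm, 130 mm high. Origin: centre of its underside.

How it is judged:
By the outcome, as a careful person would: the job done as asked, in the order asked, and still so for the second after the job is handed in, with the robot touching nothing.
It also fails if it takes over 72 s, if anything falls off the work surface, if the arm or the gripper's body presses on something with over 40 N, if the wrist force passes 120 N, or if a joint passes its speed limit or range.

ROBOT

A 6-joint arm with a two-finger parallel gripper is mounted at the origin on the work surface. World frame = base frame: x ahead of the robot, y to its left, z up, the work surface at z = 0. Lengths are in mm, angles in rad, forces in N, time in s.
With the tool pointing down it reaches from about 200 to 875 mm from the base axis. Payload 3.4 kg.
Tool frame: the origin (TCP) lies between the finger pads; the fingertips stand 11 mm ahead of it and the grasp point (between the pads) lies 8 mm behind it; z points along the fingers, y is the line along which they close (so a half turn about z gives the same grasp; the last joint's range is limited). The gripper opens to 94 mm and grips with 3 to 60 N. Pads are 16 mm wide; open, the fingers measure 119 mm over their backs; the gripper's body (75 mm by 177 mm) begins 78 mm behind the grasp point.
Start: joints at [-1.363, 0.276, 1.505, -0, 1.361, -0.121], TCP at [185.672, -544.234, 216.493] pointing down, gripper open.
Joint ranges: [-2.89, 2.89], [-0.75, 2.08], [0.22, 2.7], [-1.18, 4.32], [0.11, 2.71], [-2.7, 2.7]. Speed limits (rad/s): [2.57, 2.57, 3.14, 3.14, 3.14, 3.14].

INTERFACE

Orientations are given as [roll, pitch, yaw] about the fixed x, y, z axes, in that order (R = Rz(yaw) Ry(pitch) Rx(roll)).
In Python, from rig import arm gives the robot as it stands.
- The arm moves only by the tool drive_effector, called after "Call:" as name(argument=value, ...), one argument or row to a line, values as JSON. Schema: {"type":"object","properties":{"motion":{"type":"string"},"grip_force":{"type":"number"},"only":{"type":"string"},"quiet":{"type":"boolean"},"lines":{"type":"string"}},"required":["motion"],"additionalProperties":false}. motion is a string of 1 to 12 rows, one to a line, with the numbers parted by spaces; each row has 7 numbers: the finger opening in mm, then dx, dy, dz in mm, then a rotation vector rx, ry, rz in rad; each row shifts and turns the commanded pose from where the row before left it, along the tool's axes as they then stand; what a row does not reach is not made up. A row lasts 1/12 s, in which the tool goes at most 41.7 mm and 0.125 rad, less where a joint would pass 70% of its speed; a pose out of reach is approached as far as the arm can. The fingers move at their own pace and stop on an object; grip_force is the grip in N (left out, the last holds). Time passes only in rows, so rows that do not move let the fingers close. The tool returns the time, the measured TCP pose, the force, the opening and the grip force at its end. only (a regular expression) keeps the lines of the reply that match it, lines (a string "A,B") keeps lines A to B, and quiet returns only ok. Input that does not fit is refused with a message, and nothing moves.
- arm.get_obs(): the state, without advancing time (a new reading comes with each control period).
- arm.read_camera(name): name is "side" or "top"; returns (picture, depth): 480x640x3 uint8, blue, green, red; 480x640 float32, mm along the optical axis (not along the pixel's ray), 0 where there is no reading.
- arm.camera_info(name): a dict with "camera_matrix" (3x3 intrinsics, pixels), "xyz" and "attitude" of the camera in the world. Camera axes: x right, y up, looking along -z (the intrinsics and any distortion apply to the point x, -y, -z); pixel columns grow to the right and rows downward; lengths in mm; the calibration is good to about 2 mm. A picture is of the moment at which its call begins. camera_info takes no time and is no camera call.
- arm.job_done(): hands the job in; it is judged then, once.
The state is a dict: "t": time; "joint_positions": joint angles; "dq": joint speeds; "effort": joint torques, N m; "eef_pos": TCP position; "tool_rot": TCP orientation; "wrist_force": force on the tool from outside, world axes, zero at the start; "torque": the same for the moment, N m; "width": finger opening in mm; "grip_force": force on a finger pad.
Only numpy, scipy, OpenCV 4.12 (cv2) and the standard library are available. Lean on these libraries where they do the work, as an engineer would, in place of code of your own. Each camera call takes 0.05 s, during which the arm holds its last target. There are 200 camera calls.

## Working session

There is one attempt and no reset: what is moved stays moved. The work goes in short steps, Python scripts to look and compute and a tool call to move; the robot and the scene stay as the last step left them, time stands still between calls to the robot, and variables do not carry over. Pictures are saved under pics/ and viewed, at most 10 in all, crops included, and the job is handed in when it is done.

```bash
ls; mkdir -p pics; python3 - <<'E'
from rig import arm
import cv2,numpy as np
for n in("side","top"):
    p,d=arm.read_camera(n);cv2.imwrite(f"pics/{n}0.png",p);np.save(f"{n}0.npy",d)
    print(n,arm.camera_info(n))
o=arm.get_obs();print(o)
E
```

```text
pics
rig.py
side {'camera_matrix': array([[527.22193022,   0.        , 318.3577273 ],
       [  0.        , 527.22193022, 238.49604614],
       [  0.        ,   0.        ,   1.        ]]), 'xyz': array([220.17402839, 600.00232694, 975.31863426]), 'attitude': array([ 6.94883455e-01, -1.41826668e-03, -2.58546647e+00])}
top {'camera_matrix': array([[478.87779542,   0.        , 317.74218625],
       [  0.        , 478.87779542, 235.42038524],
       [  0.        ,   0.        ,   1.        ]]), 'xyz': array([ 539.65157169,  -16.72271569, 1200.81635546]), 'attitude': array([ 0.04057447,  0.00804812, -1.58195284])}
{'t': 0.1, 'joint_positions': array([-1.36297437e+00,  2.76513797e-01,  1.50590787e+00, -1.55734999e-05,
        1.36064704e+00, -1.20995222e-01]), 'dq': array([ 0.00201799, -0.00262841, -0.00313423, -0.00037897,  0.00040498,
        0.00010294]), 'effort': array([ 1.50196098e-03, -4.05455017e+01, -2.37779528e+01,  7.03092688e-02,
        2.99173873e-02, -4.65804112e-05]), 'eef_pos': array([ 185.58483412, -543.77813487,  215.74074986]), 'tool_rot': array([-3.14012555e+00, -1.63045885e-04,  3.28820318e-01]), 'wrist_force': array([-0.22966383,  0.55267749,  0.0241156 ]), 'torque': array([0.05029256, 0.03028956, 0.04549913]), 'grip_force': 0.0, 'width': 94.14670446529819}
```

View pics/top0.png

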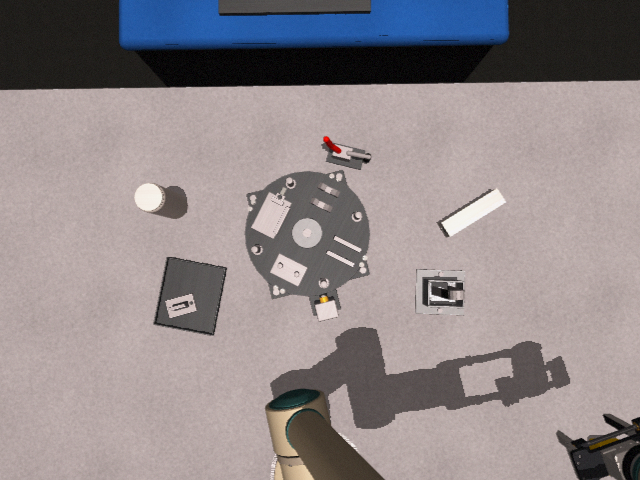

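View pics/side0.png

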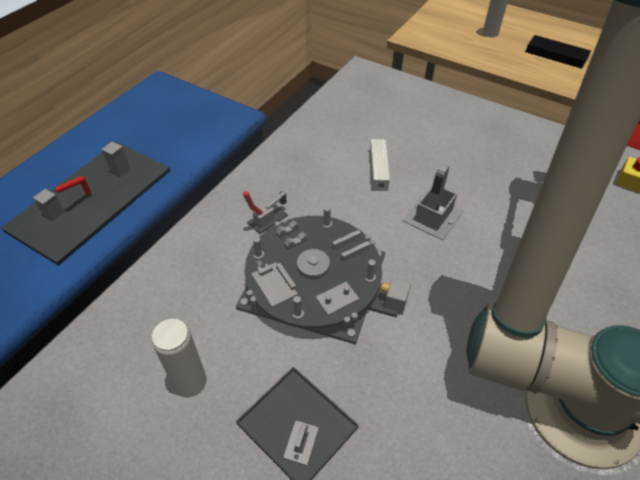

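Top: dial centre (307,233), housing (326,306), corner nest (270,213), tray (190,296) with bracket (181,306), and tongs in the holder (443,292). Bystanders are clear of the working area.

```bash
cat > h.py <<'E'
from rig import arm
import cv2,numpy as np
from scipy.spatial.transform import Rotation as R
def cam(n):
    i=arm.camera_info(n);return i["camera_matrix"],i["xyz"],R.from_euler("xyz",i["attitude"]).as_matrix()
def pt(n,u,v,z):
    K,c,M=cam(n);d=M@np.array([(u-K[0,2])/K[0,0],-(v-K[1,2])/K[1,1],-1]);return c+d*(z-c[2])/d[2]
def px(n,p):
    K,c,M=cam(n);q=M.T@(np.asarray(p,float)-c);return K[0,0]*q[0]/-q[2]+K[0,2],K[1,2]+K[1,1]*q[1]/q[2]
def dep(n,d,u,v):
    K,c,M=cam(n);k=d[v,u];return c+M@(k*np.array([(u-K[0,2])/K[0,0],-(v-K[1,2])/K[1,1],-1]))
E
python3 - <<'E'
from h import *
p=cv2.imread("pics/top0.png");s=cv2.imread("pics/side0.png");d=np.load("top0.npy")
a=cv2.resize(p[165:330,235:385],(400,440),interpolation=cv2.INTER_CUBIC)
b=cv2.resize(p[250:340,150:235],(283,300),interpolation=cv2.INTER_CUBIC)
c=cv2.resize(p[260:325,405:475],(280,260),interpolation=cv2.INTER_CUBIC)
im=np.zeros((600,800,3),np.uint8);im[:440,:400]=a;im[:300,400:683]=b;im[300:560,400:680]=c
cv2.imwrite("pics/crop1.png",im)
for n,u,v in[("hub",307,233),("dial",300,210),("hous",326,308),("tray",205,275),("lug",181,305),("holder",425,270),("post",291,184),("bow",440,292)]:
    print(n,pt("top",u,v,56).round(),dep("top",d,u,v).round(1))
E
```

```text
hub [592.  18.  56.] [591.4  17.   75.8]
dial [648.  34.  56.] [647.7  33.8  56.9]
hous [413. -26.  56.] [413.2 -25.7  55.2]
tray [495. 262.  56.] [492.6 275.2   3.4]
lug [424. 320.  56.] [422.7 323.4  43.8]
holder [ 501. -263.   56.] [ 499.2 -273.2    6.3]
post [711.  55.  56.] [704.8  52.4  95.6]
bow [ 448. -297.   56.] [ 450.8 -289.6   86.5]
```

View pics/crop1.png

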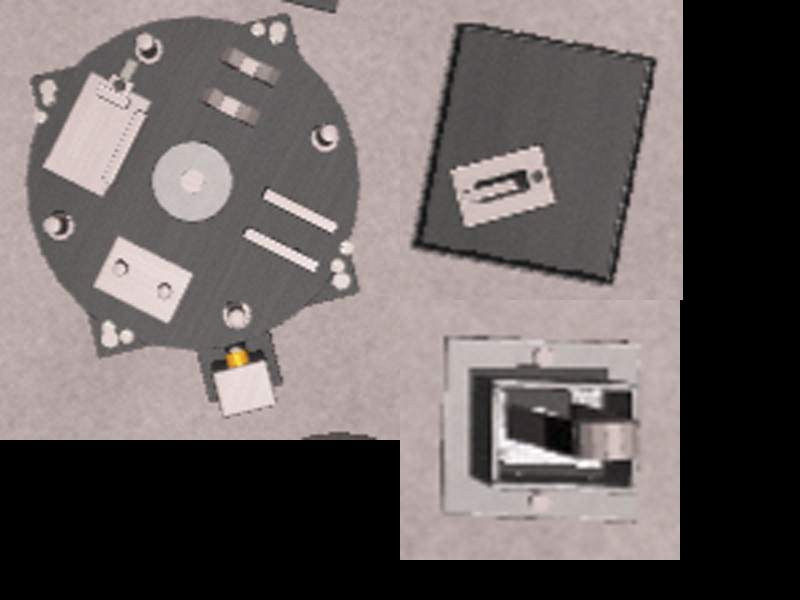

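```bash
cat >> h.py <<'E'
def cloud(n,d):
    K,c,M=cam(n);v,u=np.mgrid[:480,:640];q=np.stack([(u-K[0,2])/K[0,0],-(v-K[1,2])/K[1,1],-np.ones_like(u,float)],-1)*d[...,None]
    return c+q@M.T
def rect(P):
    (c,s,a)=cv2.minAreaRect(P[:,:2].astype(np.float32));return np.round(c,1),np.round(s,1),round(a,1)
def blobs(mask,C,mn=4):
    n,l=cv2.connectedComponents(mask.astype(np.uint8));return [C[l==i] for i in range(1,n) if (l==i).sum()>=mn]
E
python3 - <<'E'
from h import *
d=np.load("top0.npy");C=cloud("top",d);Z=C[...,2];X=C[...,0];Y=C[...,1];ok=d>0
rr=np.hypot(X-592,Y-18)
m=ok&(rr<165)&(Z>53)&(Z<62)
cs,_=cv2.findContours(m.astype(np.uint8),0,2);k=max(cs,key=cv2.contourArea)
e=cv2.fitEllipse(cv2.convexHull(k));print("dial ell",e,pt("top",*e[0],56))
print("hub",[ (b.mean(0).round(1)) for b in blobs(ok&(rr<40)&(Z>66),C)])
for b in blobs(ok&(rr<160)&(Z>85),C): print("post",b.mean(0).round(1),b[b[:,2]>106].mean(0).round(1),len(b))
for b in blobs(ok&(rr<150)&(Z>63)&(Z<84),C): print("nest",b.mean(0).round(1),rect(b),len(b))
for b in blobs(ok&(rr>158)&(rr<240)&(Z>45)&(Z<62),C,20): print("hous",b.mean(0).round(1),rect(b),len(b))
t=ok&(X>330)&(X<580)&(Y>220)&(Y<420)
for nm,lo,hi in(("rim",10,22),("foot",6.5,13),("lug",30,55)):
  for b in blobs(t&(Z>lo)&(Z<hi),C,10): print(nm,b.mean(0).round(1),rect(b),len(b))
t=ok&(X>380)&(X<540)&(Y<-220)&(Y>-420)
for nm,lo,hi in(("hfoot",3,14),("hrim",56,68),("tongs",70,200),("bow",145,175)):
  for b in blobs(t&(Z>lo)&(Z<hi),C,4): print(nm,b.mean(0).round(1),rect(b),len(b),b[:,2].max().round())
ds=arm.read_camera("side")[1];np.save("side0.npy",ds);S=cloud("side",ds)
b=S[(ds>0)&(abs(S[...,0]-455)<80)&(abs(S[...,1]+320)<80)&(S[...,2]>75)]
print("side tongs",len(b),b[:,2].max(),b[b[:,2]>140].mean(0),rect(b[b[:,2]>140]),rect(b))
E
```

```text
dial ell ((306.7301940917969, 233.26292419433594), (125.15772247314453, 126.46361541748047), 39.61648941040039) [591.69939553  18.27124265  56.        ]
hub [array([592.4,  18.4,  72.4])]
post [710.6  56.1 108.5] [711.6  56.4 110.5] 45
post [629.9 -99.9 108.5] [ 630.5 -100.5  110.2] 43
post [554.4 136.1 108.8] [554.4 137.1 111.8] 47
post [474.2 -19.5 109.6] [473.9 -19.6 110.6] 40
nest [706.3  53.3  74.9] (array([706.5,  52.7]), array([ 3.7, 12.8]), 35.7) 11
nest [694.2 -34.   71.8] (array([694.9, -34. ]), array([52.1, 14.6]), 62.4) 140
nest [671.1  86.2  69.7] (array([673.7,  85. ]), array([32.2, 26.3]), 48.5) 86
nest [659.  -15.5  71.6] (array([659.3, -15.6]), array([52.1, 14.5]), 63.1) 140
nest [622.1  78.9  71.1] (array([621.1,  80.1]), array([12.7, 75.3]), 61.1) 140
nest [632.7 132.6  63.5] (array([632.7, 132.6]), array([7.6, 1.1]), 62.8) 4
nest [624.5 -98.1  72.2] (array([624.4, -98.5]), array([11.3,  2.5]), 72.4) 6
nest [592.4  18.3  72.3] (array([593. ,  18.4]), array([68.7, 68.9]), 89.4) 717
nest [565.1 -76.6  75.9] (array([565.1, -76.5]), array([68.4,  9.8]), 62.8) 131
nest 
[... 2493 characters left out ...]
23.5 -238.6    4.3] (array([ 423.4, -238.4]), array([3.8, 8.6]), 17.0) 6 6.0
hrim [ 445.4 -303.9   61.6] (array([ 444.7, -308.1]), array([87.6, 64.4]), 86.7) 220 68.0
hrim [ 458.2 -326.4   61.1] (array([ 457.8, -326. ]), array([4., 9.]), 57.7) 7 66.0
hrim [ 449.1 -288.4   62.3] (array([ 449.9, -288.2]), array([16.5,  2.1]), 1.5) 12 68.0
tongs [ 450.9 -301.7  137.9] (array([ 450.5, -308.1]), array([19.9, 39.9]), 1.9) 265 168.0
bow [ 450.2 -305.6  159.2] (array([ 450.5, -308.2]), array([19.9, 33.3]), 1.9) 153 168.0
side tongs 388 165.12212887408282 [ 448.83977819 -298.65826931  154.77606959] (array([ 449.8, -304.1]), array([20.8, 35.2]), 2.4) (array([ 449.6, -305.1]), array([20.9, 43.3]), 1.5)
```

Geometry agrees with the sizes given: post radius is 124.8, the post pairs share a centre (592.6, 18.4), and base yaw is about 13.5°. The dial is near -130.75°, so I'll turn it +2.28 rad with the post nearest the robot.

Call:
drive_effector(
  motion="40 29 -27 0 0 0 0\n40 29 -27 0 0 0 0\n40 29 -27 0 0 0 0\n40 29 -27 0 0 0 0\n40 29 -27 0 0 0 0\n40 29 -27 0 0 0 0\n40 29 -27 0 0 0 0\n40 29 -27 0 0 0 0\n40 29 -27 0 0 0 0\n40 29 -27 0 0 0 0\n40 29 -27 0 0 0 0\n40 29 -27 0 0 0 0",
  grip_force=20,
)

```text
t: 1.15
eef_pos: [410.7, -123.3, 216.5]
tool_rot: [3.141, -0.0, 0.329]
wrist_force: [1.2, -0.2, -0.4]
width: 40.1
grip_force: 0.0
```

Call:
drive_effector(
  motion="40 29 -27 0 0 0 0\n40 29 -27 0 0 0 0\n40 30 -25 0 0 0 0.019\n40 0 0 0 0 0 0\n40 0 0 0 0 0 0",
)

```text
t: 1.57
eef_pos: [468.4, -20.4, 216.0]
tool_rot: [-3.141, 0.001, 0.314]
wrist_force: [-0.8, 0.1, -0.2]
width: 40.0
grip_force: 0.0
```

Call:
drive_effector(
  motion="40 5.5 1 15 0 0 0\n40 0 0 35 0 0 0\n40 0 0 35 0 0 0\n40 0 0 28 0 0 0\n40 0 0 2 0 0 0\n12 0 0 0 0 0 0\n12 0 0 0 0 0 0\n12 0 0 0 0 0 0\n12 0 0 0 0 0 0",
  grip_force=20,
)

```text
t: 2.32
eef_pos: [475.0, -21.6, 103.3]
tool_rot: [3.14, -0.003, 0.309]
wrist_force: [-0.4, 1.7, 0.3]
width: 16.5
grip_force: 0.2
```

Call:
drive_effector(
  motion="12 0 0 0 0 0 0\n12 0 0 0 0 0 0\n12 0.2 6 0 0 0 -0.05\n12 0.6 12.5 0 0 0 -0.1\n12 0.6 12.5 0 0 0 -0.1\n12 0.6 12.5 0 0 0 -0.1\n12 0.6 12.5 0 0 0 -0.1\n12 0.6 12.5 0 0 0 -0.1\n12 0.6 12.5 0 0 0 -0.1\n12 0.6 12.5 0 0 0 -0.1\n12 0.6 12.5 0 0 0 -0.1\n12 0.6 12.5 0 0 0 -0.1",
  grip_force=20,
)

```text
t: 3.32
eef_pos: [555.6, -101.5, 103.2]
tool_rot: [3.14, -0.002, 1.264]
wrist_force: [1.0, 3.0, 5.5]
width: 15.5
grip_force: 20.0
```

Call:
drive_effector(
  motion="12 0.6 12.5 0 0 0 -0.1\n12 0.6 12.5 0 0 0 -0.1\n12 0.6 12.5 0 0 0 -0.1\n12 0.6 12.5 0 0 0 -0.1\n12 0.6 12.5 0 0 0 -0.1\n12 0.6 12.5 0 0 0 -0.1\n12 0.6 12.5 0 0 0 -0.1\n12 0.6 12.5 0 0 0 -0.1\n12 0.6 12.5 0 0 0 -0.1\n12 0.6 12.5 0 0 0 -0.1\n12 0.6 12.5 0 0 0 -0.1\n12 0.3 6.2 0 0 0 -0.05",
)

```text
t: 4.32
eef_pos: [687.5, -65.4, 103.3]
tool_rot: [3.139, 0.002, 2.415]
wrist_force: [-1.2, -0.0, 5.3]
width: 14.9
grip_force: 20.0
```

Call:
drive_effector(
  motion="12 0.3 6.2 0 0 0 -0.05\n12 0.3 6.2 0 0 0 -0.05\n12 0.2 4.1 0 0 0 -0.033\n12 0 0 0 0 0 0\n12 0 0 0 0 0 0\n12 0 0 0 0 0 0",
)

```text
t: 4.82
eef_pos: [692.1, -59.2, 103.2]
tool_rot: [-3.13, 0.0, 2.544]
wrist_force: [-7.5, -9.9, 10.0]
width: 15.3
grip_force: 20.0
```

Call:
drive_effector(
  motion="12 0 4 0 0 0 0\n12 0 4 0 0 0 0\n12 0 0 0 0 0 0",
)

```text
t: 5.07
eef_pos: [700.0, -48.5, 103.2]
tool_rot: [-3.14, 0.002, 2.543]
wrist_force: [-1.3, 0.6, 5.8]
width: 15.3
grip_force: 20.0
```

Call:
drive_effector(
  motion="12 0 3 0 0 0 0\n12 0 0 0 0 0 0",
)

```text
t: 5.23
eef_pos: [700.7, -47.5, 103.2]
tool_rot: [-3.135, 0.002, 2.544]
wrist_force: [-4.9, -6.5, 8.1]
width: 15.6
grip_force: 20.0
```

Popped past the pin; the post stands at 328.6° against a target of 328.5°. Next I release, rise and look.

Call:
drive_effector(
  motion="40 0 -2 0 0 0 0\n40 0 0 0 0 0 0\n40 0 0 0 0 0 0\n40 0 0 0 0 0 0\n40 0 0 -35 0 0 0\n40 0 0 -40 0 0 0\n40 0 0 -40 0 0 0\n40 -15 38 0 0 0 0.1\n40 -15 38 0 0 0 0.12\n40 -15 38 0 0 0 0.12\n40 -15 38 0 0 0 0.12\n40 -15 38 0 0 0 0.12",
)

```text
t: 6.23
eef_pos: [888.5, 30.0, 217.0]
tool_rot: [3.14, -0.001, 1.964]
wrist_force: [3.1, -0.4, 1.1]
width: 39.8
grip_force: 0.0
```

```bash
cat > look.py <<'E'
from h import *
import sys
p,d=arm.read_camera("top");cv2.imwrite(f"pics/{sys.argv[1]}.png",p);np.save("d.npy",d);C=cloud("top",d)
X,Y,Z=C[...,0],C[...,1],C[...,2];rr=np.hypot(X-592.6,Y-18.4)
for b in blobs((d>0)&(rr<150)&(rr>100)&(Z>105)&(Z<117),C): print("post",b.mean(0).round(1),np.degrees(np.arctan2(b[:,1].mean()-18.4,b[:,0].mean()-592.6)).round(1),len(b))
b=C[(d>0)&(rr>60)&(rr<150)&(Z>66)&(Z<82)&(X<560)&(abs(Y+4)<60)]
for b in blobs((d>0)&(rr<150)&(rr>55)&(Z>66)&(Z<84)&(X<560),C,10): print("nest",b.mean(0).round(1),rect(b),len(b))
E
python3 look.py a1
```

```text
post [698.8 -46.8 110.7] -31.5 38
post [527.2 -87.9 110.9] -121.6 37
nest [530.5 -12.   72. ] (array([530.7, -12.1]), array([ 9.7, 38.9]), 13.4) 71
```

Call:
drive_effector(
  motion="60 -10 -38 0 0 0 0\n60 -10 -38 0 0 0 0\n60 -10 -38 0 0 0 0\n60 -10 -38 0 0 0 0\n60 -10 -38 0 0 0 0\n60 -10 -38 0 0 0 0\n60 -10 -38 0 0 0 0\n60 -10 -38 0 0 0 0\n60 -10 -38 0 0 0 0\n60 -10 -38 0 0 0 0\n60 -10 -38 0 0 0 0\n60 -10 -38 0 0 0 0",
)

```text
t: 7.28
eef_pos: [511.2, -260.1, 216.3]
tool_rot: [3.141, -0.0, 1.968]
wrist_force: [0.0, -0.8, -0.3]
width: 59.9
grip_force: 0.0
```

Call:
drive_effector(
  motion="60 -11 -38 0 0 0 0\n60 -12 -38 0 0 0 0.02\n60 0 0 0 0 0 0.12\n60 0 0 0 0 0 0.12\n60 0 0 0 0 0 0.12\n60 0 0 0 0 0 0.12\n60 0 0 0 0 0 0.12\n60 0 0 0 0 0 0.12\n60 0 0 0 0 0 0.12\n60 0 0 0 0 0 0.12\n60 0 0 0 0 0 0.12\n60 0 0 0 0 0 0.12",
)

```text
t: 8.28
eef_pos: [451.6, -309.8, 216.2]
tool_rot: [-3.141, -0.0, 0.742]
wrist_force: [0.3, 0.3, 0.0]
width: 60.5
grip_force: 0.0
```

Call:
drive_effector(
  motion="60 0 0 0 0 0 0.12\n60 0 0 0 0 0 0.12\n60 0 0 0 0 0 0.12\n60 0 0 0 0 0 0.12\n60 0 0 0 0 0 0.12\n60 0 0 0 0 0 0.114\n60 0 0 0 0 0 0\n60 0 0 0 0 0 0",
)

```text
t: 8.95
eef_pos: [451.6, -309.9, 216.3]
tool_rot: [-3.141, 0.0, 0.036]
wrist_force: [0.0, 0.1, 0.2]
width: 60.1
grip_force: 0.0
```

Call:
drive_effector(
  motion="60 -1.4 -3.4 0 0 0 0\n60 0 0 35 0 0 0\n60 0 0 35 0 0 0\n60 0 0 29 0 0 0\n60 0 0 2 0 0 0\n34.5 0 0 0 0 0 0\n34.5 0 0 0 0 0 0\n34.5 0 0 0 0 0 0\n34.5 0 0 0 0 0 0\n34.5 0 0 0 0 0 0\n34.5 0 0 0 0 0 0\n34.5 0 0 0 0 0 0",
  grip_force=60,
)

```text
t: 9.95
eef_pos: [451.0, -306.9, 117.2]
tool_rot: [3.141, -0.003, 0.033]
wrist_force: [-0.1, 1.2, 6.9]
width: 34.4
grip_force: 13.5
```

Call:
drive_effector(
  motion="34.5 0 0 0 0 0 0\n34.5 0 0 0 0 0 0\n34.5 0 0 0 0 0 0\n34.5 0 0 0 0 0 0",
)

```text
t: 10.28
eef_pos: [451.0, -306.9, 117.2]
tool_rot: [3.141, -0.003, 0.033]
wrist_force: [0.4, 2.5, 6.8]
width: 34.8
grip_force: 13.6
```

Call:
drive_effector(
  motion="34.5 0 0 -5 0 0 0\n34.5 0 0 -10 0 0 0\n34.5 0 0 -15 0 0 0\n34.5 0 0 -20 0 0 0\n34.5 0 0 -30 0 0 0\n34.5 0 0 -30 0 0 0\n34.5 0 0 -30 0 0 0\n34.5 0 0 -15 0 0 0\n34.5 0 0 0 0 0 0\n34.5 0 0 0 0 0 0\n34.5 0 0 0 0 0 0",
)

```text
t: 11.2
eef_pos: [449.3, -306.4, 269.2]
tool_rot: [-3.14, 0.002, 0.033]
wrist_force: [-1.9, -0.1, -2.6]
width: 34.7
grip_force: 7.6
```

```bash
python3 - <<'E'
from h import *
for n in("side","top"):
    p,d=arm.read_camera(n);cv2.imwrite(f"pics/{n}2.png",p);np.save(f"{n}2.npy",d);C=cloud(n,d)
    b=C[(d>0)&(abs(C[...,0]-451)<60)&(abs(C[...,1]+307)<70)&(C[...,2]>80)&(C[...,2]<235)]
    for z in range(110,235,15):
        q=b[(b[:,2]>=z)&(b[:,2]<z+15)]
        if len(q)>3: print(n,z,len(q),q.min(0).round(),q.max(0).round())
E
```

```text
side 155 60 [ 437. -323.  155.] [ 456. -281.  169.]
side 170 61 [ 436. -325.  170.] [ 457. -282.  184.]
side 185 69 [ 437. -324.  185.] [ 457. -282.  200.]
side 200 71 [ 436. -325.  200.] [ 457. -283.  215.]
side 215 72 [ 437. -322.  215.] [ 456. -283.  230.]
side 230 23 [ 436. -323.  230.] [ 456. -283.  235.]
```

Call:
drive_effector(
  motion="34.3 0 -15 0 0 0 0\n34.3 0 -25 0 0 0 0\n34.3 -0.5 -35 0 0 0 0\n34.3 -0.5 -35 0 0 0 0\n34.3 -0.5 -35 0 0 0 0\n34.3 -0.5 -35 0 0 0 0\n34.3 -0.5 -35 0 0 0 0\n34.3 -0.5 -35 0 0 0 0\n34.3 -0.5 -35 0 0 0 0\n34.3 -0.5 -35 0 0 0 0\n34.3 -0.5 -35 0 0 0 0\n34.3 -0.5 -35 0 0 0 0",
)

```text
t: 12.3
eef_pos: [430.5, 84.9, 269.8]
tool_rot: [-3.141, 0.002, 0.033]
wrist_force: [0.3, 0.5, -2.1]
width: 34.2
grip_force: 7.7
```

Call:
drive_effector(
  motion="34.3 -0.5 -35 0 0 0 0\n34.3 -0.5 -35 0 0 0 0\n34.3 -0.5 -35 0 0 0 0\n34.3 -0.5 -35 0 0 0 0\n34.3 -0.5 -35 0 0 0 0\n34.3 -0.5 -35 0 0 0 0\n34.3 -1 -25 0 0 0 0\n34.3 -1 -15 0 0 0 0\n34.3 0 0 0 0 0 -0.05\n34.3 0 0 0 0 0 -0.1\n34.3 0 0 0 0 0 -0.12\n34.3 0 0 0 0 0 -0.12",
)

```text
t: 13.3
eef_pos: [417.4, 332.7, 269.3]
tool_rot: [-3.142, 0.003, 0.43]
wrist_force: [-0.2, 0.0, -2.1]
width: 34.4
grip_force: 7.7
```

Call:
drive_effector(
  motion="34.3 0 0 0 0 0 -0.12\n34.3 0 0 0 0 0 -0.12\n34.3 0 0 0 0 0 -0.12\n34.3 0 0 0 0 0 -0.12\n34.3 0 0 0 0 0 -0.12\n34.3 0 0 0 0 0 -0.12\n34.3 0 0 0 0 0 -0.12\n34.3 0 0 0 0 0 -0.12\n34.3 0 0 0 0 0 -0.12\n34.3 0 0 0 0 0 -0.12\n34.3 0 0 0 0 0 -0.12\n34.3 0 0 0 0 0 -0.09",
)

```text
t: 14.3
eef_pos: [417.6, 332.4, 269.4]
tool_rot: [-3.139, 0.0, 1.839]
wrist_force: [-0.2, 0.3, -2.3]
width: 34.7
grip_force: 7.7
```

Call:
drive_effector(
  motion="34.3 0 0 0 0 0 0\n34.3 0 0 0 0 0 0",
)

```text
t: 14.47
eef_pos: [418.0, 332.4, 269.7]
tool_rot: [-3.14, 0.0, 1.831]
wrist_force: [0.2, 0.2, -1.6]
width: 34.5
grip_force: 7.7
```

```bash
python3 - <<'E'
from h import *
ds=np.load("side0.npy");C=cloud("side",ds)
b=C[(ds>0)&(abs(C[...,0]-419)<60)&(abs(C[...,1]-334)<60)&(C[...,2]>30)];print("side lug",len(b),rect(b),b[:,2].max())
p,d=arm.read_camera("side");cv2.imwrite("pics/s3.png",p);C=cloud("side",d)
b=C[(d>0)&(abs(C[...,0]-419)<60)&(abs(C[...,1]-334)<60)&(C[...,2]>100)&(C[...,2]<200)]
print("tongs",len(b),b[:,2].min(),rect(b),rect(b[b[:,2]<180]))
q=cv2.resize(p[200:480,180:460],(600,600));cv2.imwrite("pics/s3c.png",q)
E
```

```text
side lug 134 (array([418.4, 337.6]), array([ 8.3, 39.9]), 14.4) 46.9864698989536
tongs 189 156.34983683333144 (array([417.4, 334.9]), array([38.5, 21.3]), 13.7) (array([417.4, 334.9]), array([38.5, 21.3]), 13.7)
```

View pics/s3c.png

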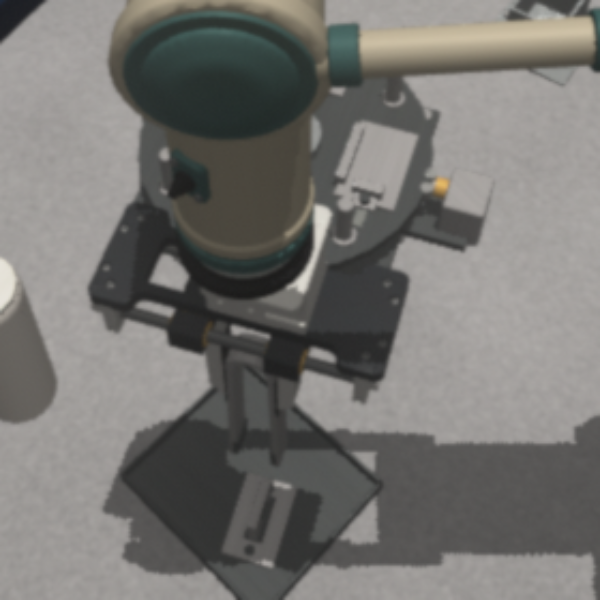

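Call:
drive_effector(
  motion="34.3 1.8 1.2 10 0 0 0\n34.3 0 0 25 0 0 0\n34.3 0 0 30 0 0 0\n34.3 0 0 30 0 0 0\n34.3 0 0 25 0 0 0\n34.3 0 0 10 0 0 0\n34.3 0 0 0 0 0 0\n34.3 0 0 0 0 0 0",
  grip_force=60,
)

```text
t: 15.18
eef_pos: [420.0, 334.6, 140.5]
tool_rot: [-3.141, 0.0, 1.832]
wrist_force: [-0.2, 0.1, -1.7]
width: 34.8
grip_force: 7.7
```

Call:
drive_effector(
  motion="34.3 0 0 5 0 0 0\n34.3 0 0 5 0 0 0\n34.3 0 0 0 0 0 0\n34.3 0 0 0 0 0 0",
)

```text
t: 15.52
eef_pos: [419.9, 334.5, 130.9]
tool_rot: [3.141, -0.0, 1.833]
wrist_force: [0.1, 0.5, -2.0]
width: 34.6
grip_force: 7.7
```

Call:
drive_effector(
  motion="34.3 0 0 3 0 0 0\n33 0 0 0 0 0 0\n32 0 0 0 0 0 0\n31 0 0 0 0 0 0\n30 0 0 0 0 0 0\n26 0 0 0 0 0 0\n26 0 0 0 0 0 0\n26 0 0 0 0 0 0\n26 0 0 0 0 0 0\n26 0 0 0 0 0 0\n26 0 0 0 0 0 0",
  grip_force=60,
)

```text
t: 16.43
eef_pos: [419.8, 334.4, 127.6]
tool_rot: [3.142, 0.0, 1.833]
wrist_force: [-0.2, -0.8, -1.6]
width: 30.8
grip_force: 60.0
```

Call:
drive_effector(
  motion="26 0 0 -3 0 0 0\n26 0 0 -5 0 0 0\n26 0 0 -10 0 0 0\n26 0 0 -20 0 0 0\n26 0 0 -30 0 0 0\n26 0 0 -30 0 0 0\n26 0 0 -30 0 0 0\n26 0 0 -20 0 0 0\n26 0 0 -10 0 0 0\n26 0 0 0 0 0 0\n26 0 0 0 0 0 0",
)

```text
t: 17.35
eef_pos: [419.7, 334.3, 285.6]
tool_rot: [3.141, 0.0, 1.833]
wrist_force: [0.4, 0.4, -2.7]
width: 30.2
grip_force: 60.0
```

```bash
python3 - <<'E'
from h import *
p,d=arm.read_camera("side");cv2.imwrite("pics/s4.png",p);np.save("s4.npy",d);C=cloud("side",d)
b=C[(d>0)&(abs(C[...,0]-419)<60)&(abs(C[...,1]-334)<60)&(C[...,2]>120)&(C[...,2]<260)]
for z in range(140,240,4):
    q=b[(b[:,2]>=z)&(b[:,2]<z+4)]
    if len(q)>3: print(z,len(q),q.mean(0).round(1),rect(q))
u,v=map(int,px("side",[419,334,180]));print(u,v)
cv2.imwrite("pics/s4c.png",cv2.resize(p[v-90:v+90,u-90:u+90],(600,600),interpolation=cv2.INTER_CUBIC))
E
```

```text
172 7 [416.9 341.  174.1] (array([415.2, 337.2]), array([20.9,  6.6]), 74.9)
176 12 [414.3 341.8 178.2] (array([414., 339.]), array([21.6,  9.5]), 70.4)
180 9 [416.9 345.1 182.5] (array([415.3, 344. ]), array([14.4,  5.4]), 45.0)
184 12 [415.9 343.1 185.6] (array([414.4, 339.8]), array([21.6, 10.4]), 64.1)
188 12 [417.6 343.7 189.9] (array([418. , 340.5]), array([13.8, 12. ]), 12.8)
192 26 [417.8 341.4 194.1] (array([418.2, 337.3]), array([14.9, 18.2]), 12.1)
196 27 [418.7 338.7 197.6] (array([417. , 336.4]), array([12.7, 19.4]), 10.3)
200 19 [418.1 339.9 201.6] (array([418.8, 337.1]), array([16.1, 20.9]), 12.1)
204 19 [419.4 340.2 205.9] (array([416.7, 337.8]), array([15.9, 19.6]), 0.5)
208 18 [418.2 338.2 210.1] (array([417.5, 336.8]), array([15. , 18.7]), 11.9)
212 16 [417.3 341.7 213.6] (array([417. , 339.9]), array([16.5, 14.2]), 6.4)
216 16 [419.8 339.  217.8] (array([417.3, 337.9]), array([17. , 20.5]), 2.3)
220 18 [418.1 339.6 221.9] (array([416.5, 337.3]), array([16.1, 20.1]), 6.8)
224 21 [419.  341.6 225.9] (array([418.7, 336.4]), array([18.9, 20.7]), 15.2)
228 13 [418.7 337.9 229.4] (array([416.7, 337.5]), array([18.7, 18.4]), 4.3)
232 21 [418.7 341.3 233.9] (array([416.8, 338.4]), array([19.7, 19.9]), 1.4)
236 20 [420.3 340.3 237.8] (array([416.9, 337.9]), array([19.2, 19.7]), 2.1)
299 401
```

View pics/s4c.png

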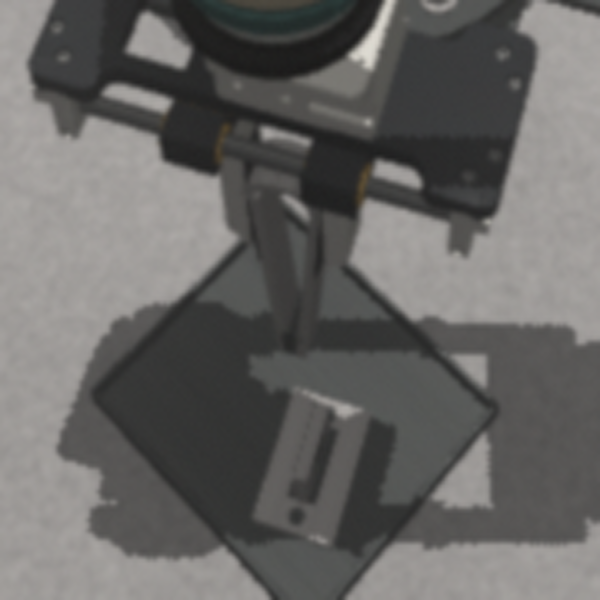

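The bracket stayed in the tray (lug at crop (318,455)) and the jaws are closed above it. I'll measure where it is now and how far the jaws have closed.

```bash
python3 - <<'E'
from h import *
d=np.load("s4.npy");C=cloud("side",d)
b=C[(d>0)&(abs(C[...,0]-419)<70)&(abs(C[...,1]-334)<70)&(C[...,2]>28)&(C[...,2]<60)];print("side lug",len(b),rect(b),b.mean(0),b[:,2].max())
b=C[(d>0)&(abs(C[...,0]-419)<70)&(abs(C[...,1]-334)<70)&(C[...,2]>7)&(C[...,2]<60)];print(rect(b))
p,d=arm.read_camera("top");C=cloud("top",d);np.save("t4.npy",d);cv2.imwrite("pics/t4.png",p)
b=C[(d>0)&(abs(C[...,0]-419)<70)&(abs(C[...,1]-334)<70)&(C[...,2]>28)&(C[...,2]<60)];print("top lug",len(b),rect(b) if len(b)>3 else 0)
o=arm.get_obs();print(o["width"],o["grip_force"],o["wrist_force"],o["torque"])
s=cv2.imread("pics/s4.png");a=cv2.imread("pics/side0.png")
cv2.imwrite("pics/c5.png",np.hstack([cv2.resize(a[395:475,260:350],(400,356),interpolation=2),cv2.resize(s[365:475,240:350],(400,356),interpolation=2)]))
E
```

```text
side lug 140 (array([416.6, 335.7]), array([ 8.9, 40.9]), 14.9) [415.477581   337.5745226   41.61630615] 48.62881510448335
(array([422.6, 325.8]), array([136., 128.]), 79.1)
top lug 65 (array([416.2, 333.3]), array([ 8.1, 41.4]), 15.4)
30.090598705236424 59.998406094673555 [-0.18862673 -0.49311828 -2.55904815] [-0.03393218 -0.07851412  0.05374315]
```

View pics/c5.png

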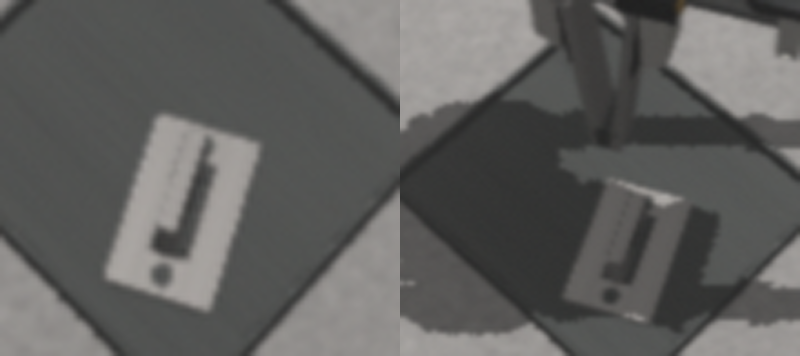

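The bracket shifted 2.5 mm, so the jaws did close on it and then slipped. I'm holding the tongs about 6 mm too near the bow (tip to TCP is 113.6, not 111), which cuts the jaw force. I'll straddle the lug again, press the tips lightly on the foot so the tongs slide up in the fingers, then squeeze lower down.

Call:
drive_effector(
  motion="32 0 0 0 0 0 0\n33.5 0 0 0 0 0 0\n34.5 0 0 0 0 0 0\n34.5 0 0 0 0 0 0\n34.5 0 0 20 0 0 0\n34.5 0 0 30 0 0 0\n34.5 0 0 30 0 0 0\n34.5 0 0 30 0 0 0\n34.5 0 0 30 0 0 0\n34.5 0 0 15 0 0 0\n34.5 0 0 0 0 0 0\n34.5 0 0 0 0 0 0",
  grip_force=60,
)

```text
t: 18.45
eef_pos: [419.5, 334.3, 130.0]
tool_rot: [-3.14, 0.001, 1.833]
wrist_force: [1.0, 1.4, -2.5]
width: 34.4
grip_force: 7.5
```

Call:
drive_effector(
  motion="34.5 0 0 3 0 0 0\n34.5 0 0 2 0 0 0\n34.5 0 0 2 0 0 0\n34.5 0 0 0 0 0 0",
)

```text
t: 18.78
eef_pos: [420.1, 334.6, 124.0]
tool_rot: [3.14, -0.0, 1.833]
wrist_force: [-0.3, 0.1, -1.9]
width: 34.8
grip_force: 7.6
```

Call:
drive_effector(
  motion="34.5 0 0 2 0 0 0\n34.5 0 0 2 0 0 0\n34.5 0 0 0 0 0 0",
)

```text
t: 19.03
eef_pos: [420.8, 335.1, 121.1]
tool_rot: [3.139, -0.001, 1.833]
wrist_force: [-0.2, -0.3, 4.3]
width: 34.5
grip_force: 7.0
```

Call:
drive_effector(
  motion="34.5 0 0 2 0 0 0\n34.5 0 0 2 0 0 0\n34.5 0 0 0 0 0 0",
)

```text
t: 19.28
eef_pos: [420.9, 335.3, 117.7]
tool_rot: [3.138, -0.001, 1.833]
wrist_force: [-1.2, 0.1, 8.5]
width: 34.3
grip_force: 7.5
```

Call:
drive_effector(
  motion="34.5 0 0 2 0 0 0\n34.5 0 0 2 0 0 0\n34.5 0 0 0 0 0 0",
)

```text
t: 19.53
eef_pos: [421.0, 335.3, 113.9]
tool_rot: [3.137, -0.001, 1.833]
wrist_force: [-1.3, -0.7, 9.2]
width: 34.6
grip_force: 7.7
```

Call:
drive_effector(
  motion="34.5 0 0 -1.5 0 0 0\n34.5 0 0 -1 0 0 0\n33.5 0 0 0 0 0 0\n32.5 0 0 0 0 0 0\n31.5 0 0 0 0 0 0\n30.5 0 0 0 0 0 0\n25 0 0 0 0 0 0\n25 0 0 0 0 0 0\n25 0 0 0 0 0 0\n25 0 0 0 0 0 0\n25 0 0 0 0 0 0",
  grip_force=60,
)

```text
t: 20.45
eef_pos: [419.2, 334.2, 113.9]
tool_rot: [-3.14, 0.0, 1.833]
wrist_force: [-1.7, -0.4, 1.1]
width: 30.9
grip_force: 60.0
```

Call:
drive_effector(
  motion="25 0 0 -1 0 0 0\n25 0 0 -2 0 0 0\n25 0 0 -2 0 0 0\n25 0 0 -3 0 0 0\n25 0 0 -3 0 0 0\n25 0 0 0 0 0 0\n25 0 0 0 0 0 0",
)

```text
t: 21.03
eef_pos: [420.2, 334.5, 125.4]
tool_rot: [3.141, -0.0, 1.833]
wrist_force: [0.1, -0.3, -2.3]
width: 30.8
grip_force: 60.0
```

```bash
python3 - <<'E'
from h import *
p,d=arm.read_camera("side");C=cloud("side",d);cv2.imwrite("pics/s6.png",p)
u,v=map(int,px("side",[419,334,40]));
cv2.imwrite("pics/s6c.png",cv2.resize(p[v-75:v+55,u-65:u+65],(600,600),interpolation=cv2.INTER_CUBIC))
b=C[(d>0)&(abs(C[...,0]-419)<45)&(abs(C[...,1]-334)<50)]
for z in range(-2,40,3):
    q=b[(b[:,2]>=z)&(b[:,2]<z+3)]
    if len(q)>3: print(z,len(q),q.mean(0).round(1),rect(q))
o=arm.get_obs();print(o["width"],o["wrist_force"],o["torque"])
E
```

```text
-2 102 [4.156e+02 3.412e+02 3.000e-01] (array([418.6, 334.2]), array([87.3, 98.9]), 0.3)
1 829 [411.3 341.7   2.7] (array([419., 334.]), array([89.9, 99.9]), 0.0)
4 585 [413.9 341.4   5.1] (array([419.1, 333.8]), array([99.7, 89.6]), 89.8)
7 353 [413.5 344.8   8.6] (array([417.8, 333.9]), array([99.1, 85.8]), 89.1)
10 225 [413.7 344.4  11.1] (array([414.4, 340.8]), array([51. , 78.1]), 17.4)
13 23 [412.4 349.4  14.1] (array([408.2, 340.5]), array([67.8, 23.3]), 72.8)
16 5 [415.5 355.6  17.7] (array([415. , 355.7]), array([8.3, 1.6]), 6.7)
19 6 [413.2 346.4  21.1] (array([413.4, 347.1]), array([21.4, 14.5]), 37.9)
22 8 [413.1 342.9  23.3] (array([412.7, 340.5]), array([28.6, 14. ]), 60.2)
25 7 [414.4 346.4  27.1] (array([418.8, 340.4]), array([15. , 31.5]), 1.3)
28 9 [411.8 344.1  29.6] (array([411.9, 343.4]), array([22.9, 13.4]), 51.9)
31 8 [413.  347.   32.6] (array([413.9, 340.3]), array([31.5, 12.3]), 75.9)
34 9 [414.9 345.2  35.5] (array([412.4, 344. ]), array([23.9, 13.2]), 49.3)
37 11 [415.3 347.1  38.7] (array([415.8, 349.9]), array([22.1, 10.4]), 15.3)
31.314263439222326 [ 0.13990901  0.26501126 -2.51337894] [-0.05187449 -0.14360428  0.00789746]
```

View pics/s6c.png

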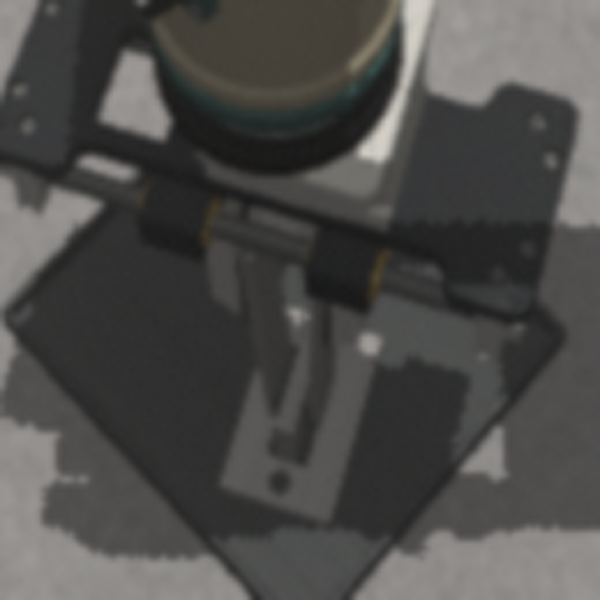

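```bash
python3 - <<'E'
from h import *
p=cv2.imread("pics/s6.png")
u,v=map(int,px("side",[419,334,40]));s=600/130
im=cv2.resize(p[v-75:v+55,u-65:u+65],(600,600),interpolation=cv2.INTER_CUBIC)
im=cv2.convertScaleAbs(im,alpha=2.2,beta=0)
f=lambda q:tuple(int(x) for x in ((px("side",q)[0]-u+65)*s,(px("side",q)[1]-v+75)*s))
c=np.array([416.6,336.5,0]);ax=np.array([np.cos(.26),np.sin(.26),0]);ay=np.array([-ax[1],ax[0],0])
for z in(9,43):
    q=[f(c+ax*a+ay*b+[0,0,z]) for a,b in((-4,-20),(4,-20),(4,20),(-4,20))];cv2.polylines(im,[np.array(q)],True,(0,255,0) if z>20 else (255,0,0),1)
o=arm.get_obs();t=o["eef_pos"]*1.;t[2]-=105
for off in(0,):
    cv2.circle(im,f(t),5,(0,0,255),1);cv2.line(im,f(t),f(t+[0,0,100]),(0,0,255),1)
cv2.imwrite("pics/s6d.png",im);print(o["eef_pos"])
E
```

```text
[420.21436674 334.55456327 125.37617545]
```

View pics/s6d.png

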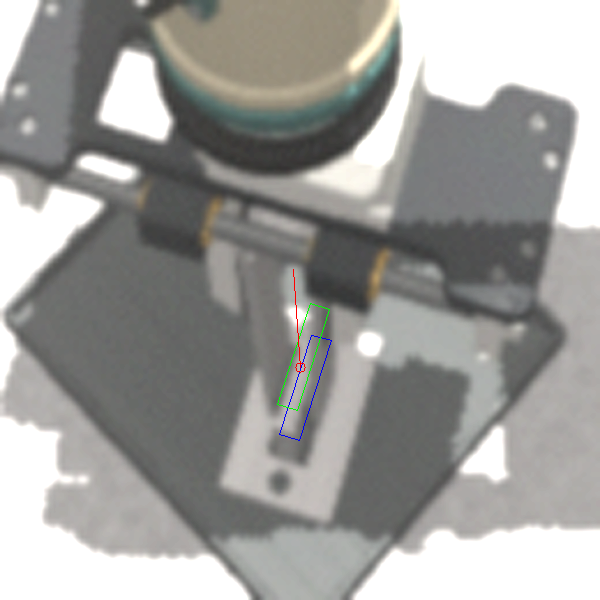

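Call:
drive_effector(
  motion="25 0 0 3 0 0 0\n25 0 0 0 0 0 0\n32 0 0 0 0 0 0\n34.7 0 0 0 0 0 0\n34.7 0 0 3 0 0 0\n34.7 0 0 3 0 0 0\n34.7 0 0 2 0 0 0\n34.7 0 0 2 0 0 0\n34.7 0 0 2 0 0 0\n34.7 0 0 0 0 0 0",
  grip_force=60,
)

```text
t: 21.92
eef_pos: [419.8, 334.5, 110.6]
tool_rot: [3.141, -0.0, 1.833]
wrist_force: [-1.0, -1.0, 3.1]
width: 35.1
grip_force: 4.6
```

Call:
drive_effector(
  motion="34.7 0 0 2 0 0 0\n34.7 0 0 2 0 0 0\n34.7 0 0 2 0 0 0\n34.7 0 0 2 0 0 0\n34.7 0 0 0 0 0 0",
)

```text
t: 22.33
eef_pos: [419.9, 334.6, 102.7]
tool_rot: [3.141, -0.0, 1.833]
wrist_force: [-1.2, -0.6, 4.2]
width: 34.3
grip_force: 4.6
```

Call:
drive_effector(
  motion="34.7 0 0 -1 0 0 0\n33.5 0 0 0 0 0 0\n32.5 0 0 0 0 0 0\n31 0 0 0 0 0 0\n30 0 0 0 0 0 0\n24 0 0 0 0 0 0\n24 0 0 0 0 0 0\n24 0 0 0 0 0 0\n24 0 0 0 0 0 0\n24 0 0 0 0 0 0",
  grip_force=60,
)

```text
t: 23.17
eef_pos: [419.5, 334.2, 102.7]
tool_rot: [-3.141, 0.0, 1.833]
wrist_force: [0.2, -0.5, -4.6]
width: 30.5
grip_force: 60.0
```

Call:
drive_effector(
  motion="24 0 0 -1 0 0 0\n24 0 0 -1 0 0 0\n24 0 0 0 0 0 0",
)

```text
t: 23.42
eef_pos: [419.7, 334.4, 105.0]
tool_rot: [-3.141, 0.0, 1.833]
wrist_force: [0.1, 0.9, -3.9]
width: 31.3
grip_force: 60.0
```

Call:
drive_effector(
  motion="24 0 0 -1 0 0 0\n24 0 0 -1 0 0 0\n24 0 0 0 0 0 0",
)

```text
t: 23.67
eef_pos: [419.9, 334.5, 107.2]
tool_rot: [3.141, -0.0, 1.833]
wrist_force: [0.4, -0.3, -4.9]
width: 31.0
grip_force: 60.0
```

Call:
drive_effector(
  motion="24 0 0 -2 0 0 0\n24 0 0 -2 0 0 0\n24 0 0 0 0 0 0\n24 0 0 0 0 0 0",
)

```text
t: 24.0
eef_pos: [420.0, 334.4, 111.3]
tool_rot: [3.141, 0.0, 1.833]
wrist_force: [0.8, 0.1, -4.1]
width: 30.5
grip_force: 60.0
```

Now the wrist shows the bracket's weight (-4.3 N), so I lift it to travel height and check it is level and where it sits.

Call:
drive_effector(
  motion="24 0 0 -4 0 0 0\n24 0 0 -6 0 0 0\n24 0 0 -9 0 0 0\n24 0 0 -12 0 0 0\n24 0 0 -15 0 0 0\n24 0 0 -15 0 0 0\n24 0 0 -15 0 0 0\n24 0 0 -15 0 0 0\n24 0 0 -12 0 0 0\n24 0 0 -8 0 0 0\n24 0 0 -4 0 0 0\n24 0 0 0 0 0 0",
)

```text
t: 25.0
eef_pos: [420.4, 334.7, 227.5]
tool_rot: [3.139, -0.001, 1.833]
wrist_force: [0.0, 0.6, -2.4]
width: 29.8
grip_force: 60.0
```

```bash
cat > foot.py <<'E'
from h import *
import sys
o=arm.get_obs();e=o["eef_pos"];print(e.round(1),o["wrist_force"].round(1),o["width"])
zb=e[2]-float(sys.argv[1])
for n in("side","top"):
    p,d=arm.read_camera(n);C=cloud(n,d)
    m=(d>0)&(np.hypot(C[...,0]-e[0],C[...,1]-e[1])<60)&(C[...,2]>zb-8)&(C[...,2]<zb+16);b=C[m]
    if len(b)<10: print(n,len(b));continue
    top=b[(b[:,2]>zb-2)]
    A=np.c_[top[:,:2]-e[:2],np.ones(len(top))];k=np.linalg.lstsq(A,top[:,2],rcond=None)[0]
    r=np.abs(A@k-top[:,2]);g=r<2.5;k=np.linalg.lstsq(A[g],top[g,2],rcond=None)[0]
    print(n,len(b),"rect",rect(b),"plane",k.round(3),g.sum(),"z",np.percentile(b[:,2],[5,50,95]).round(1))
E
python3 foot.py 99.7
python3 - <<'E'
from h import *
d=np.load("top0.npy");C=cloud("top",d);a=np.radians(62.75);n=np.array([592.6+95*np.cos(a),18.4+95*np.sin(a)])
ax=-np.array([np.cos(a),np.sin(a)]);ay=np.array([-ax[1],ax[0]])
q=C[(d>0)&(C[...,2]>66)&(C[...,2]<90)];l=np.c_[(q[:,:2]-n)@ax,(q[:,:2]-n)@ay,q[:,2]]
s=l[(abs(l[:,0])<14)&(abs(l[:,1])<60)];print(len(s));print(s[np.argsort(s[:,1])][::4].round(1))
r=l[(l[:,0]>15)&(l[:,0]<40)&(l[:,1]<15)&(l[:,1]>-50)];print("rail",r.min(0),r.max(0))
E
```

```text
[420.4 334.7 227.5] [ 0.   0.6 -2.4] 29.798559175557564
side 22 rect (array([414.7, 339.6]), array([20.6, 11.5]), 64.4) plane [-1.000e-02  2.650e-01  1.369e+02] 12 z [135.1 139.4 142.3]
top 13 rect (array([421. , 333.1]), array([ 9.4, 20.5]), 3.8) plane [  0.159   0.164 142.316] 9 z [135.7 141.2 142.8]
64
[[  6.9  31.2  75.4]
 [  0.9  31.5  69.7]
 [-12.7  32.5  71.7]
 [-10.7  33.6  70.9]
 [ -2.7  34.4  74.8]
 [ 12.5  34.7  69.6]
 [ -6.5  35.8  70.3]
 [  1.1  36.7  72. ]
 [-12.9  37.9  70.5]
 [ 10.8  38.8  72.8]
 [-10.7  38.9  70.8]
 [ -3.1  39.9  72.3]
 [  3.9  41.2  68.5]
 [ -3.9  45.6  66.4]
 [ -4.6  47.5  69.1]
 [ -0.2  49.5  70.7]]
rail [ 22.30794128 -34.16681993  66.06780536] [32.86257903 14.61202019 78.33989411]
```

It slipped out during the lift. Check how the bracket lies now.

```bash
python3 - <<'E'
from h import *
for n in("side","top"):
    p,d=arm.read_camera(n);C=cloud(n,d);cv2.imwrite(f"pics/{n}7.png",p)
    t=(d>0)&(abs(C[...,0]-425)<75)&(abs(C[...,1]-325)<75)
    for b in blobs(t&(C[...,2]>28)&(C[...,2]<100),C,8): print(n,"high",len(b),rect(b),b[:,2].max().round(1),b[:,2].mean().round(1))
    for b in blobs(t&(C[...,2]>6.5)&(C[...,2]<14),C,60): print(n,"foot",len(b),rect(b),np.median(b[:,2]).round(1))
E
```

```text
side high 136 (array([417.9, 336. ]), array([ 8.5, 40.7]), 15.8) 46.4 41.3
side foot 769 (array([417.7, 335.4]), array([45.6, 73.9]), 14.8) 9.7
top high 63 (array([417.9, 333.2]), array([ 8. , 40.1]), 14.1) 47.8 42.1
top foot 375 (array([418.2, 336.7]), array([51.6, 77.6]), 15.0) 9.4
```

Call:
drive_effector(
  motion="31.5 0 0 0 0 0 0\n33.5 0 0 0 0 0 0\n34.7 0 0 0 0 0 0\n34.7 0 0 0 0 0 0\n34.7 0 0 20 0 0 0\n34.7 0 0 30 0 0 0\n34.7 0 0 30 0 0 0\n34.7 0 0 25 0 0 0\n34.7 0 0 12 0 0 0\n34.7 0 0 0 0 0 0\n34.7 0 0 0 0 0 0",
  grip_force=60,
)

```text
t: 26.12
eef_pos: [419.7, 334.3, 108.6]
tool_rot: [-3.14, 0.0, 1.833]
wrist_force: [0.3, 0.7, -1.4]
width: 35.1
grip_force: 5.6
```

Call:
drive_effector(
  motion="34.7 0 0 3 0 0 0\n34.7 0 0 3 0 0 0\n34.7 0 0 3 0 0 0\n34.7 0 0 0 0 0 0",
)

```text
t: 26.45
eef_pos: [421.0, 335.1, 101.4]
tool_rot: [3.138, -0.001, 1.833]
wrist_force: [0.9, -0.4, 2.3]
width: 34.6
grip_force: 6.4
```

Call:
drive_effector(
  motion="34.7 0 0 2.5 0 0 0\n34.7 0 0 2.5 0 0 0\n34.7 0 0 2.5 0 0 0\n34.7 0 0 2.5 0 0 0\n34.7 0 0 2.5 0 0 0\n34.7 0 0 0 0 0 0\n34.7 0 0 0 0 0 0",
)

```text
t: 27.03
eef_pos: [421.2, 335.4, 89.7]
tool_rot: [3.137, -0.001, 1.833]
wrist_force: [-1.0, -0.5, 7.7]
width: 34.8
grip_force: 7.5
```

Call:
drive_effector(
  motion="34.7 0 0 2.5 0 0 0\n34.7 0 0 0 0 0 0\n34.7 0 0 -1.5 0 0 0\n33 0 0 0 0 0 0\n31.5 0 0 0 0 0 0\n30 0 0 0 0 0 0\n24 0 0 0 0 0 0\n24 0 0 0 0 0 0\n24 0 0 0 0 0 0\n24 0 0 0 0 0 0\n24 0 0 0 0 0 0",
  grip_force=60,
)

```text
t: 27.95
eef_pos: [419.4, 334.4, 86.9]
tool_rot: [-3.141, -0.0, 1.833]
wrist_force: [-2.2, -0.8, 5.7]
width: 30.2
grip_force: 59.8
```

Call:
drive_effector(
  motion="24 0 0 -2 0 0 0\n24 0 0 -2 0 0 0\n24 0 0 -2 0 0 0\n24 0 0 -2 0 0 0\n24 0 0 -2 0 0 0\n24 0 0 -2 0 0 0\n24 0 0 -2 0 0 0\n24 0 0 -2 0 0 0\n24 0 0 -2 0 0 0\n24 0 0 -2 0 0 0\n24 0 0 0 0 0 0\n24 0 0 0 0 0 0",
)

```text
t: 28.95
eef_pos: [419.9, 334.5, 106.6]
tool_rot: [3.141, -0.0, 1.833]
wrist_force: [-0.0, -0.3, -4.9]
width: 30.3
grip_force: 60.0
```

```bash
python3 - <<'E'
from h import *
o=arm.get_obs();print(o["wrist_force"],o["width"])
for n in("side",):
    p,d=arm.read_camera(n);C=cloud(n,d);cv2.imwrite(f"pics/{n}8.png",p)
    t=(d>0)&(abs(C[...,0]-418)<24)&(abs(C[...,1]-335)<38)
    print(np.histogram(C[t][:,2],bins=np.arange(0,45,3)))
E
```

```text
[-0.00765283 -0.29162727 -4.94438445] 30.2914763928494
(array([ 88, 130,  17,   0,   0,   0,   0,   0,  55, 303, 155,  24,   8,
         7]), array([ 0,  3,  6,  9, 12, 15, 18, 21, 24, 27, 30, 33, 36, 39, 42]))
```

The foot has now risen 19.5 mm with the arm, so it's truly held. I'll lift on gently.

Call:
drive_effector(
  motion="24 0 0 -3 0 0 0\n24 0 0 -5 0 0 0\n24 0 0 -8 0 0 0\n24 0 0 -10 0 0 0\n24 0 0 -12 0 0 0\n24 0 0 -13 0 0 0\n24 0 0 -13 0 0 0\n24 0 0 -13 0 0 0\n24 0 0 -12 0 0 0\n24 0 0 -10 0 0 0\n24 0 0 -6 0 0 0\n24 0 0 -3 0 0 0",
)

```text
t: 30.0
eef_pos: [420.3, 334.7, 216.0]
tool_rot: [3.139, -0.001, 1.833]
wrist_force: [0.7, -0.9, -4.2]
width: 30.5
grip_force: 60.0
```

Call:
drive_effector(
  motion="24 0 0 0 0 0 0\n24 0 0 0 0 0 0",
)

```text
t: 30.17
eef_pos: [419.5, 334.2, 214.2]
tool_rot: [-3.141, 0.0, 1.833]
wrist_force: [-0.5, -0.1, -3.4]
width: 30.0
grip_force: 60.0
```

```bash
python3 foot.py 84
```

```text
[419.5 334.2 214.2] [-0.5 -0.1 -3.4] 29.956956675429527
side 715 rect (array([418.1, 336.1]), array([45. , 70.3]), 14.6) plane [ 3.0000e-03 -1.0000e-03  1.3672e+02] 589 z [133.9 136.7 141. ]
top 385 rect (array([418. , 332.9]), array([44.9, 71.3]), 14.9) plane [-1.30000e-02 -3.00000e-03  1.36121e+02] 278 z [132.6 135.9 140.8]
```

Call:
drive_effector(
  motion="24 -6 0 0 0 0 0\n24 -12 0 0 0 0 0\n24 -18 -1 0 0 0 0\n24 -22 -1 0 0 0 0\n24 -22 -1 0 0 0 0\n24 -22 -1 0 0 0 0\n24 -22 -1 0 0 0 0\n24 -22 -1 0 0 0 0\n24 -22 -1 0 0 0 0\n24 -22 -1 0 0 0 0\n24 -22 -1 0 0 0 0\n24 -22 -1 0 0 0 0",
)

```text
t: 31.27
eef_pos: [470.5, 103.6, 214.3]
tool_rot: [-3.141, 0.001, 1.832]
wrist_force: [0.6, 0.2, -4.1]
width: 30.4
grip_force: 60.0
```

Call:
drive_effector(
  motion="24 -22 -1 0 0 0 0\n24 -22 -1 0 0 0 0\n24 -22 -1 0 0 0 0\n24 -22 -1 0 0 0 0\n24 -18 -1 0 0 0 0\n24 -12 0 0 0 0 0.011\n24 -7.4 0 0 0 0 0.011\n24 0 0 0 0 0 0\n24 0 0 0 0 0 0\n24 0 0 0 0 0 0",
)

```text
t: 32.1
eef_pos: [497.9, -15.8, 214.4]
tool_rot: [-3.141, -0.001, 1.811]
wrist_force: [-0.8, -0.0, -4.2]
width: 30.1
grip_force: 60.0
```

```bash
python3 foot.py 84.6
```

```text
[497.9 -15.8 214.4] [-0.8 -0.  -4.2] 30.09752295334731
side 435 rect (array([496.3, -13. ]), array([45.4, 71.7]), 13.8) plane [-1.00000e-03 -6.00000e-03  1.36583e+02] 339 z [133.  136.6 140.9]
top 0
```

Call:
drive_effector(
  motion="24 -3 0 4 0 0 0\n24 0 0 8 0 0 0\n24 0 0 12 0 0 0\n24 0 0 12 0 0 0\n24 0 0 12 0 0 0\n24 0 0 8 0 0 0\n24 0 0 4 0 0 0\n24 0 0 2 0 0 0\n24 0 0 0 0 0 0\n24 0 0 0 0 0 0",
)

```text
t: 33.03
eef_pos: [499.5, -19.6, 152.9]
tool_rot: [3.141, 0.0, 1.811]
wrist_force: [0.1, -0.4, -4.2]
width: 30.1
grip_force: 60.0
```

Call:
drive_effector(
  motion="24 0 0 1.5 0 0 0\n24 0 0 1.5 0 0 0\n24 0 0 1 0 0 0\n24 0 0 0 0 0 0",
)

```text
t: 33.37
eef_pos: [498.9, -19.5, 148.5]
tool_rot: [-3.142, 0.0, 1.811]
wrist_force: [0.0, 0.4, -4.8]
width: 30.4
grip_force: 60.0
```

Call:
drive_effector(
  motion="24 0 0 1 0 0 0\n24 0 0 1 0 0 0\n24 0 0 0 0 0 0",
)

```text
t: 33.62
eef_pos: [498.9, -19.5, 146.3]
tool_rot: [-3.141, -0.0, 1.811]
wrist_force: [-0.7, -0.5, -3.3]
width: 30.4
grip_force: 60.0
```

Call:
drive_effector(
  motion="24 0 0 0.7 0 0 0\n24 0 0 0.7 0 0 0\n24 0 0 0 0 0 0",
)

```text
t: 33.87
eef_pos: [498.9, -19.6, 145.0]
tool_rot: [-3.141, 0.0, 1.811]
wrist_force: [1.0, -0.2, -3.7]
width: 30.3
grip_force: 60.0
```

Call:
drive_effector(
  motion="24 0 0 0.5 0 0 0\n24 0 0 0.5 0 0 0\n24 0 0 0 0 0 0",
)

```text
t: 34.12
eef_pos: [499.1, -19.6, 144.1]
tool_rot: [3.142, 0.0, 1.811]
wrist_force: [-0.1, 0.4, -3.8]
width: 30.1
grip_force: 60.0
```

Call:
drive_effector(
  motion="24 0 0 0.5 0 0 0\n24 0 0 0 0 0 0",
)

```text
t: 34.28
eef_pos: [499.1, -19.6, 144.0]
tool_rot: [3.141, 0.0, 1.811]
wrist_force: [-0.7, 0.2, -0.8]
width: 30.0
grip_force: 60.0
```

```bash
cat > f.py <<'E'
from h import *
o=arm.get_obs();w=o["wrist_force"];e=o["eef_pos"][:2]-[500.2,-3.8];c,s=np.cos(.2356),np.sin(.2356)
print("base fx %.1f fy %.1f fz %.1f | tcp base %.1f %.1f"%(c*w[0]+s*w[1],-s*w[0]+c*w[1],w[2],c*e[0]+s*e[1],-s*e[0]+c*e[1]),o["torque"].round(2))
E
```

Call:
drive_effector(
  motion="24 0 0.5 0.3 0 0 0\n24 0 1 0 0 0 0\n24 0 1 0 0 0 0\n24 0 0 0 0 0 0",
)

```text
t: 34.62
eef_pos: [500.2, -19.3, 144.0]
tool_rot: [-3.139, 0.0, 1.811]
wrist_force: [-4.3, -2.0, 7.3]
width: 30.1
grip_force: 59.9
```

```bash
python3 f.py
```

```text
base fx -4.7 fy -1.0 fz 7.3 | tcp base -3.7 -15.1 [-0.31  1.07 -0.02]
```

Call:
drive_effector(
  motion="24 0 1 0 0 0 0\n24 0 1 0 0 0 0\n24 0 0 0 0 0 0",
)

```text
t: 34.87
eef_pos: [500.8, -19.1, 144.0]
tool_rot: [-3.136, 0.0, 1.812]
wrist_force: [-7.2, -1.2, 8.7]
width: 30.2
grip_force: 60.0
```

```bash
python3 f.py
```

```text
base fx -7.3 fy 0.6 fz 8.7 | tcp base -3.0 -15.0 [-0.47  1.57 -0.01]
```

Call:
drive_effector(
  motion="24 0 0 -0.6 0 0 0\n24 0 0 0 0 0 0",
)

```text
t: 35.03
eef_pos: [503.7, -18.4, 144.0]
tool_rot: [3.141, 0.0, 1.811]
wrist_force: [-1.5, 0.2, 0.7]
width: 30.3
grip_force: 60.0
```

```bash
python3 f.py
```

```text
base fx -1.5 fy 0.5 fz 0.7 | tcp base 0.0 -15.0 [-0.12  0.27 -0.05]
```

Call:
drive_effector(
  motion="24 0 1 0 0 0 0\n24 0 0 0 0 0 0",
)

```text
t: 35.2
eef_pos: [504.1, -18.3, 144.0]
tool_rot: [-3.141, 0.0, 1.811]
wrist_force: [-3.0, -0.6, 2.0]
width: 30.2
grip_force: 59.9
```

```bash
python3 f.py
```

```text
base fx -3.1 fy 0.1 fz 2.0 | tcp base 0.4 -15.0 [-0.17  0.49  0.03]
```

Call:
drive_effector(
  motion="24 0 1 0 0 0 0\n24 0 0 0 0 0 0",
)

```text
t: 35.37
eef_pos: [504.6, -18.2, 144.0]
tool_rot: [-3.14, 0.0, 1.811]
wrist_force: [-4.9, -0.6, 5.1]
width: 30.3
grip_force: 60.0
```

```bash
python3 f.py
```

```text
base fx -4.9 fy 0.6 fz 5.1 | tcp base 0.9 -15.0 [-0.31  1.   -0.03]
```

Call:
drive_effector(
  motion="24 0 0 -0.4 0 0 0\n24 0 0 0 0 0 0",
)

```text
t: 35.53
eef_pos: [505.4, -17.9, 144.0]
tool_rot: [3.142, -0.0, 1.811]
wrist_force: [-2.1, -0.8, -0.1]
width: 30.4
grip_force: 60.0
```

```bash
python3 f.py
```

```text
base fx -2.2 fy -0.3 fz -0.1 | tcp base 1.8 -14.9 [-0.17  0.46 -0.06]
```

Call:
drive_effector(
  motion="24 0 1 0 0 0 0\n24 0 0 0 0 0 0",
)

```text
t: 35.7
eef_pos: [505.8, -17.8, 144.1]
tool_rot: [-3.14, -0.0, 1.811]
wrist_force: [-4.2, -0.7, 1.7]
width: 30.2
grip_force: 60.0
```

```bash
python3 f.py
```

```text
base fx -4.2 fy 0.3 fz 1.7 | tcp base 2.2 -14.9 [-0.3   0.92 -0.03]
```

Call:
drive_effector(
  motion="24 0 1 0 0 0 0\n24 0 0 0 0 0 0",
)

```text
t: 35.87
eef_pos: [506.2, -17.7, 144.1]
tool_rot: [-3.139, -0.0, 1.811]
wrist_force: [-5.8, -1.3, 2.8]
width: 30.1
grip_force: 60.1
```

```bash
python3 f.py
```

```text
base fx -5.9 fy 0.1 fz 2.8 | tcp base 2.6 -14.9 [-0.38  1.15 -0.02]
```

Call:
drive_effector(
  motion="24 0 1 0 0 0 0\n24 0 0 0 0 0 0",
)

```text
t: 36.03
eef_pos: [506.5, -17.5, 144.1]
tool_rot: [-3.138, -0.0, 1.811]
wrist_force: [-6.0, -2.5, 4.1]
width: 30.3
grip_force: 60.1
```

```bash
python3 f.py
```

```text
base fx -6.4 fy -1.0 fz 4.1 | tcp base 3.0 -14.8 [-0.43  1.49 -0.04]
```

Call:
drive_effector(
  motion="24 0 -1.5 -0.3 0 0 0\n24 1.5 0 0 0 0 0\n24 2 0 0 0 0 0\n24 0 0 0 0 0 0",
)

```text
t: 36.37
eef_pos: [505.5, -14.9, 144.2]
tool_rot: [-3.14, 0.002, 1.811]
wrist_force: [-3.9, -4.5, -0.8]
width: 30.0
grip_force: 60.1
```

```bash
python3 f.py
```

```text
base fx -4.8 fy -3.4 fz -0.8 | tcp base 2.6 -12.0 [-0.92  0.92 -0.04]
```

Call:
drive_effector(
  motion="24 1.5 0 0 0 0 0\n24 1.5 0 0 0 0 0\n24 0 0 0 0 0 0",
)

```text
t: 36.62
eef_pos: [505.3, -12.5, 144.4]
tool_rot: [-3.141, 0.003, 1.811]
wrist_force: [-4.2, -4.1, -2.0]
width: 30.3
grip_force: 60.2
```

```bash
python3 f.py
```

```text
base fx -5.1 fy -3.0 fz -2.0 | tcp base 2.9 -9.6 [-1.16  0.8  -0.08]
```

Call:
drive_effector(
  motion="24 1 -0.3 0.2 0 0 0\n24 1 0 0 0 0 0\n24 0 0 0 0 0 0",
)

```text
t: 36.87
eef_pos: [504.7, -10.2, 144.2]
tool_rot: [-3.141, 0.002, 1.811]
wrist_force: [-2.9, -3.7, -0.6]
width: 29.9
grip_force: 60.1
```

```bash
python3 f.py
```

```text
base fx -3.7 fy -2.9 fz -0.6 | tcp base 2.9 -7.3 [-0.94  0.73 -0.06]
```

Call:
drive_effector(
  motion="24 1 0 0 0 0 0\n24 1 0 0 0 0 0\n24 0 0 0 0 0 0",
)

```text
t: 37.12
eef_pos: [504.2, -8.1, 144.2]
tool_rot: [-3.141, 0.002, 1.811]
wrist_force: [-2.8, -4.1, -1.5]
width: 30.1
grip_force: 60.1
```

```bash
python3 f.py; python3 foot.py 84
```

```text
base fx -3.7 fy -3.3 fz -1.5 | tcp base 2.9 -5.1 [-0.79  0.68 -0.15]
[504.2  -8.1 144.2] [-2.8 -4.1 -1.5] 30.05766335739194
side 1671 rect (array([504.3,  -7.4]), array([118.5, 117.1]), 7.4) plane [7.9000e-02 1.5000e-02 6.5978e+01] 380 z [53.8 59.8 72.3]
top 153 rect (array([552.6, -16.6]), array([87.4, 19.2]), 81.2) plane [ 4.7900e-01 -2.6000e-02  3.9122e+01] 11 z [52.7 56.  67.3]
```

Call:
drive_effector(
  motion="24 1 0 0 0 0 0\n24 0 0 0 0 0 0",
)

```text
t: 37.38
eef_pos: [504.0, -7.0, 144.3]
tool_rot: [3.142, 0.001, 1.811]
wrist_force: [-3.9, -3.6, -1.9]
width: 30.0
grip_force: 60.2
```

```bash
python3 f.py
```

```text
base fx -4.7 fy -2.6 fz -1.9 | tcp base 2.9 -4.0 [-0.99  0.72 -0.04]
```

Call:
drive_effector(
  motion="24 1 0 0 0 0 0\n24 0 0 0 0 0 0",
)

```text
t: 37.55
eef_pos: [503.6, -5.8, 144.3]
tool_rot: [-3.142, 0.001, 1.811]
wrist_force: [-3.2, -3.1, -3.3]
width: 30.1
grip_force: 60.2
```

```bash
python3 f.py
```

```text
base fx -3.9 fy -2.3 fz -3.3 | tcp base 2.9 -2.8 [-0.86  0.61 -0.06]
```

Call:
drive_effector(
  motion="24 1 0 0 0 0 0\n24 0 0 0 0 0 0",
)

```text
t: 37.72
eef_pos: [503.3, -4.5, 144.3]
tool_rot: [-3.142, 0.0, 1.811]
wrist_force: [-2.8, -2.7, -2.2]
width: 30.0
grip_force: 60.1
```

```bash
python3 f.py
```

```text
base fx -3.4 fy -2.0 fz -2.2 | tcp base 2.8 -1.4 [-0.7   0.59 -0.06]
```

Call:
drive_effector(
  motion="24 1 0 0 0 0 0\n24 0 0 0 0 0 0",
)

```text
t: 37.88
eef_pos: [503.0, -3.4, 144.3]
tool_rot: [-3.141, -0.0, 1.811]
wrist_force: [-2.9, -3.0, -2.4]
width: 29.9
grip_force: 60.1
```

```bash
python3 f.py
```

```text
base fx -3.5 fy -2.2 fz -2.4 | tcp base 2.8 -0.2 [-0.69  0.66 -0.07]
```

```bash
cat > n.py <<'E'
from h import *
p,d=arm.read_camera("side");C=cloud("side",d);cv2.imwrite("pics/n.png",p)
c,s=np.cos(.2356),np.sin(.2356);q=C[d>0]-[500.2,-3.8,60];l=np.c_[c*q[:,0]+s*q[:,1],-s*q[:,0]+c*q[:,1],q[:,2]]
m=(abs(l[:,0])<45)&(abs(l[:,1])<65);l=l[m]
for y in range(-60,64,6):
    r=l[(l[:,1]>=y)&(l[:,1]<y+6)]
    print(y,[ "%.0f"%np.median(r[abs(r[:,0]-x)<5,2]) if (abs(r[:,0]-x)<5).sum()>2 else "-" for x in range(-35,45,8)])
E
python3 n.py
python3 - <<'E'
import cv2
from h import px
p=cv2.imread("pics/n.png");u,v=map(int,px("side",[500,-4,70]));cv2.imwrite("pics/nc.png",cv2.resize(p[v-55:v+55,u-55:u+55],(600,600),interpolation=2));print(u,v)
E
```

```text
-60 ['-5', '-4', '-5', '-7', '-', '-4', '-4', '-', '-', '-']
-54 ['-4', '-4', '-5', '251', '502', '500', '489', '485', '-', '-7']
-48 ['-4', '252', '505', '505', '503', '499', '494', '-', '-2', '-4']
-42 ['499', '504', '506', '505', '503', '498', '495', '-', '-', '-4']
-36 ['499', '500', '502', '501', '501', '500', '495', '-', '12', '-4']
-30 ['493', '497', '9', '502', '502', '500', '498', '11', '13', '-3']
-24 ['375', '496', '500', '502', '503', '501', '499', '14', '12', '-4']
-18 ['484', '495', '499', '502', '503', '501', '499', '10', '16', '204']
-12 ['479', '493', '498', '500', '502', '65', '106', '13', '194', '194']
-6 ['384', '426', '497', '500', '335', '166', '162', '86', '15', '194']
0 ['397', '427', '495', '498', '167', '166', '111', '76', '13', '-3']
6 ['367', '372', '130', '100', '59', '57', '94', '124', '114', '269']
12 ['344', '365', '141', '309', '37', '41', '154', '129', '134', '316']
18 ['231', '341', '234', '225', '224', '213', '212', '200', '295', '269']
24 ['208', '342', '354', '231', '221', '221', '221', '309', '339', '212']
30 ['194', '253', '340', '356', '351', '339', '346', '324', '191', '185']
36 ['-4', '183', '276', '343', '348', '342', '307', '187', '183', '179']
42 ['-5', '-0', '449', '487', '254', '10', '5', '505', '504', '498']
48 ['-5', '-3', '-2', '4', '498', '502', '505', '503', '496', '488']
54 ['-45', '-3', '453', '491', '494', '499', '498', '493', '486', '469']
60 ['-45', '-6', '461', '487', '485', '486', '486', '469', '465', '462']
356 272
```

View pics/nc.png

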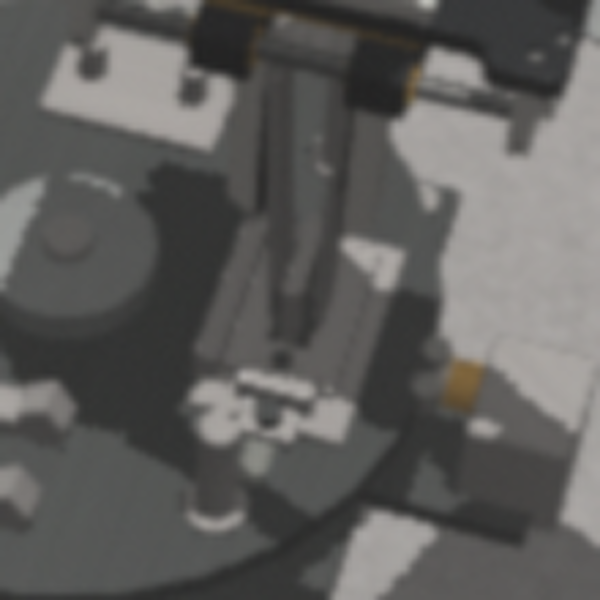

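The picture shows the foot along the rail with its hole (282,360) right by the end stop (285,385), nearly home. I keep feeling forward.

Call:
drive_effector(
  motion="24 1 0 0 0 0 0\n24 0 0 0 0 0 0",
)

```text
t: 38.1
eef_pos: [502.9, -2.6, 144.3]
tool_rot: [3.142, 0.0, 1.811]
wrist_force: [-2.4, -3.4, -3.5]
width: 30.4
grip_force: 60.2
```

```bash
python3 f.py
```

```text
base fx -3.1 fy -2.8 fz -3.5 | tcp base 2.8 0.5 [-0.88  0.64 -0.05]
```

Call:
drive_effector(
  motion="24 1 0 0 0 0 0\n24 0 0 0 0 0 0",
)

```text
t: 38.27
eef_pos: [502.7, -1.9, 144.4]
tool_rot: [3.142, 0.001, 1.811]
wrist_force: [-2.4, -4.6, -3.2]
width: 30.6
grip_force: 60.2
```

```bash
python3 f.py
```

```text
base fx -3.4 fy -4.0 fz -3.2 | tcp base 2.8 1.3 [-1.1   0.56 -0.09]
```

Call:
drive_effector(
  motion="24 1 0 0 0 0 0\n24 0 0 0 0 0 0",
)

```text
t: 38.43
eef_pos: [502.6, -1.0, 144.4]
tool_rot: [3.141, 0.001, 1.811]
wrist_force: [-1.6, -4.7, -3.8]
width: 30.1
grip_force: 60.2
```

```bash
python3 f.py
```

```text
base fx -2.7 fy -4.2 fz -3.8 | tcp base 3.0 2.2 [-1.21  0.48 -0.03]
```

Call:
drive_effector(
  motion="24 0.7 0 0.5 0 0 0\n24 0 0 0 0 0 0",
)

```text
t: 38.6
eef_pos: [502.6, -0.5, 144.3]
tool_rot: [3.141, 0.001, 1.811]
wrist_force: [-2.4, -4.4, -1.1]
width: 30.4
grip_force: 60.1
```

```bash
python3 f.py
```

```text
base fx -3.3 fy -3.7 fz -1.1 | tcp base 3.1 2.7 [-1.19  0.59 -0.1 ]
```

Call:
drive_effector(
  motion="24 1 0 0 0 0 0\n24 0 0 0 0 0 0",
)

```text
t: 38.77
eef_pos: [502.6, 0.5, 144.3]
tool_rot: [3.14, 0.001, 1.811]
wrist_force: [-3.2, -4.5, -1.9]
width: 30.1
grip_force: 60.1
```

```bash
python3 f.py
```

```text
base fx -4.1 fy -3.6 fz -1.9 | tcp base 3.3 3.6 [-1.29  0.47 -0.09]
```

Call:
drive_effector(
  motion="24 0.7 0 0 0 0 0\n24 0 0 0 0 0 0",
)

```text
t: 38.93
eef_pos: [502.5, 1.1, 144.3]
tool_rot: [3.14, 0.002, 1.811]
wrist_force: [-2.4, -4.8, -1.8]
width: 30.4
grip_force: 60.1
```

```bash
python3 f.py
```

```text
base fx -3.4 fy -4.1 fz -1.8 | tcp base 3.4 4.3 [-1.3   0.38 -0.08]
```

```bash
cat > q.py <<'E'
from h import *
def posts(n,d):
    C=cloud(n,d);rr=np.hypot(C[...,0]-592.6,C[...,1]-18.4)
    for b in blobs((d>0)&(rr<145)&(rr>105)&(C[...,2]>100)&(C[...,2]<118),C,8):
        t=b[b[:,2]>106]; 
        if len(t)<6: continue
        m=t.mean(0);print(n,m.round(1),len(t),"ang",np.degrees(np.arctan2(m[1]-18.4,m[0]-592.6)).round(2),"r",np.hypot(m[0]-592.6,m[1]-18.4).round(1))
if __name__=="__main__":
    print("ref");posts("side",np.load("side0.npy"))
    print("a1 ref");posts("top",np.load("d.npy"))
    p,d=arm.read_camera("side");posts("side",d);C=cloud("side",d)
    c,s=np.cos(.2356),np.sin(.2356);q=C[d>0]-[500.2,-3.8,60];l=np.c_[c*q[:,0]+s*q[:,1],-s*q[:,0]+c*q[:,1],q[:,2]]
    for a,b in((8,12),(14,22),(22,30),(30,40),(40,50),(50,60),(60,70)):
        r=l[(abs(l[:,0])<14)&(abs(l[:,1])<45)&(l[:,2]>a)&(l[:,2]<b)]
        if len(r)>4: print(a,len(r),"x",np.percentile(r[:,0],[5,95]).round(1),"y",np.percentile(r[:,1],[5,50,95]).round(1))
    p,d=arm.read_camera("top");posts("top",d)
E
python3 q.py
```

```text
ref
side [629.9 -97.3 109.8] 37 ang -72.11 r 121.6
side [710.1  60.  110.3] 41 ang 19.48 r 124.7
side [472.8 -16.3 110.4] 44 ang -163.83 r 124.7
side [553.9 140.4 110.2] 54 ang 107.6 r 128.0
a1 ref
top [698.8 -46.8 110.7] 38 ang -31.54 r 124.6
top [527.2 -87.9 110.9] 37 ang -121.6 r 124.8
side [698.2 -43.8 110.6] 34 ang -30.52 r 122.5
side [657.4 127.9 110.8] 46 ang 59.37 r 127.2
side [485.9  87.1 110.2] 51 ang 147.23 r 126.9
8 81 x [-13.   10.6] y [-12.   33.2  43.3]
14 31 x [-9.8 10.7] y [ 0.2  9.9 38.6]
22 27 x [-10.1  10.7] y [-4.7  9.3 18.5]
30 74 x [-9.9  9.3] y [-15.2   7.5  19.1]
40 49 x [-10.4  10.8] y [-16.1   6.5  15.8]
50 22 x [-10.8  12.1] y [-7.1 10.4 11.4]
60 27 x [-10.4  12.7] y [-7.6  8.8 11.1]
top [699.1 -46.9 110.1] 37 ang -31.53 r 124.9
top [657.2 124.9 110.9] 38 ang 58.75 r 124.6
top [527.8 -89.4 111.6] 28 ang -121.03 r 125.8
```

Dial unmoved (post still at -31.53°). The bracket stands at about y = -3.5, so its foot end is at ~31, where the stop was seen. The steady 4 N is the jaws creeping along the lug. I relax, open and lift off, then check.

Call:
drive_effector(
  motion="24 -2 -0.5 0.3 0 0 0\n24 0 0 0 0 0 0",
)

```text
t: 39.2
eef_pos: [502.6, -0.3, 144.2]
tool_rot: [3.14, -0.0, 1.81]
wrist_force: [-2.2, -3.0, 1.0]
width: 30.4
grip_force: 60.0
```

```bash
python3 f.py
```

```text
base fx -2.8 fy -2.4 fz 1.0 | tcp base 3.2 2.8 [-0.77  0.35 -0.06]
```

Call:
drive_effector(
  motion="30.5 0 0 0 0 0 0\n31.5 0 0 0 0 0 0\n32.5 0 0 0 0 0 0\n33.5 0 0 0 0 0 0\n34.5 0 0 0 0 0 0\n34.5 0 0 0 0 0 0\n34.5 0 0 0 0 0 0",
)

```text
t: 39.78
eef_pos: [503.0, -0.1, 144.0]
tool_rot: [3.139, 0.0, 1.811]
wrist_force: [1.3, 0.2, 1.4]
width: 34.7
grip_force: 3.7
```

```bash
python3 f.py
```

```text
base fx 1.3 fy -0.2 fz 1.4 | tcp base 3.5 2.9 [ 0.04 -0.4   0.03]
```

Call:
drive_effector(
  motion="34.5 0 0 -3 0 0 0\n34.5 0 0 -5 0 0 0\n34.5 0 0 -10 0 0 0\n34.5 0 0 -20 0 0 0\n34.5 0 0 -25 0 0 0\n34.5 0 0 -25 0 0 0\n34.5 0 0 -20 0 0 0\n34.5 0 0 -8 0 0 0\n34.5 0 0 0 0 0 0",
)

```text
t: 40.53
eef_pos: [502.9, -0.6, 262.1]
tool_rot: [3.137, 0.002, 1.811]
wrist_force: [0.5, 0.4, -3.1]
width: 34.5
grip_force: 4.7
```

```bash
python3 n.py; python3 q.py | tail -12
```

```text
-60 ['-4', '-3', '-5', '-5', '-4', '-5', '-5', '-4', '-4', '-5']
-54 ['-5', '-4', '-4', '-3', '-3', '-2', '-3', '-3', '-3', '-4']
-48 ['-5', '-0', '-1', '-1', '-1', '-', '-0', '0', '-0', '-4']
-42 ['-3', '-0', '2', '2', '-', '-', '4', '3', '-', '-4']
-36 ['-4', '-1', '5', '6', '7', '-', '6', '7', '12', '-3']
-30 ['377', '-0', '5', '6', '7', '-', '5', '7', '11', '-4']
-24 ['166', '-0', '4', '6', '12', '38', '7', '6', '12', '-3']
-18 ['341', '-0', '6', '7', '31', '40', '5', '7', '170', '325']
-12 ['361', '2', '7', '8', '36', '39', '145', '7', '319', '319']
-6 ['377', '2', '6', '13
[... 651 characters left out ...]
, '-1', '2', '603']
54 ['-44', '-4', '556', '607', '615', '618', '617', '611', '607', '596']
60 ['-5', '-3', '599', '606', '613', '612', '610', '607', '587', '582']
top [527.2 -87.9 110.9] 37 ang -121.6 r 124.8
side [698.6 -44.6 109.8] 33 ang -30.74 r 123.3
side [529.7 -83.5 110.7] 15 ang -121.71 r 119.7
side [657.  127.6 110.3] 47 ang 59.49 r 126.8
side [485.7  87.1 110.2] 52 ang 147.28 r 127.1
8 95 x [-12.2  11.3] y [-18.   21.8  42.7]
14 22 x [-3.7  5.1] y [-16.8  17.   43.6]
22 16 x [-3.8  2.9] y [-10.1  15.6  19.1]
30 53 x [-3.6  3.9] y [-19.2  -1.   18.2]
40 22 x [-3.5  3. ] y [-17.5   4.1  18. ]
top [698.6 -46.9 110.8] 39 ang -31.63 r 124.5
top [657.4 125.1 110.8] 37 ang 58.71 r 124.8
```

Call:
drive_effector(
  motion="34.5 -15 -6 0 0 0 0\n34.5 -25 -11 0 0 0 0\n34.5 -30 -13 0 0 0 0\n34.5 -30 -13 0 0 0 0\n34.5 -30 -13 0 0 0 0\n34.5 -30 -13 0 0 0 0\n34.5 -30 -13 0 0 0 0\n34.5 -30 -13 0 0 0 0\n34.5 -30 -13 0 0 0 0\n34.5 -25 -11 0 0 0 0\n34.5 -10.5 -5.4 0 0 0 0.05\n34.5 0 0 0 0 0 0.1",
)

```text
t: 41.68
eef_pos: [447.3, -310.1, 257.2]
tool_rot: [-3.138, -0.001, 1.654]
wrist_force: [-0.5, -0.4, -1.2]
width: 34.6
grip_force: 4.8
```

Call:
drive_effector(
  motion="34.5 0 0 0 0 0 0.12\n34.5 0 0 0 0 0 0.12\n34.5 0 0 0 0 0 0.12\n34.5 0 0 0 0 0 0.12\n34.5 0 0 0 0 0 0.12\n34.5 0 0 0 0 0 0.12\n34.5 0 0 0 0 0 0.12\n34.5 0 0 0 0 0 0.12\n34.5 0 0 0 0 0 0.12\n34.5 0 0 0 0 0 0.12\n34.5 0 0 0 0 0 0.12\n34.5 0 0 0 0 0 0.12",
)

```text
t: 42.68
eef_pos: [448.0, -306.6, 257.6]
tool_rot: [-3.138, 0.002, 0.215]
wrist_force: [-0.2, 0.1, -1.5]
width: 34.8
grip_force: 4.8
```

Call:
drive_effector(
  motion="34.5 0 0 0 0 0 0.12\n34.5 0 0 0 0 0 0.07\n34.5 0 0 0 0 0 0\n34.5 0 0 0 0 0 0",
)

```text
t: 43.02
eef_pos: [448.2, -306.8, 258.2]
tool_rot: [-3.14, 0.002, 0.033]
wrist_force: [0.1, 0.5, -2.1]
width: 34.7
grip_force: 4.8
```

```bash
cat > t.py <<'E'
from h import *
import sys
c,s=np.cos(.2356),np.sin(.2356)
for n in("top","side"):
    p,d=arm.read_camera(n);C=cloud(n,d);cv2.imwrite(f"pics/{sys.argv[1]}{n}.png",p)
    q=C[d>0]-[500.2,-3.8,60];l=np.c_[c*q[:,0]+s*q[:,1],-s*q[:,0]+c*q[:,1],q[:,2]]
    f=lambda m:[(l[m].min(0).round(1)),l[m].max(0).round(1)]
    b=(abs(l[:,0])<40)&(abs(l[:,1])<60)
    print(n,"lug",rect(l[b&(l[:,2]>28)&(l[:,2]<45)]),"foot",rect(l[b&(l[:,2]>3.5)&(l[:,2]<8.5)&(l[:,0]<21)&(l[:,1]<30)]))
    print(" rail",rect(l[b&(l[:,2]>10)&(l[:,2]<16)&(l[:,0]>20)&(l[:,1]<15)]),"rail xmin",np.percentile(l[b&(l[:,2]>10)&(l[:,2]<16)&(l[:,0]>16)&(l[:,1]<15)][:,0],5).round(1))
    st=l[b&(l[:,2]>9.5)&(l[:,2]<14)&(abs(abs(l[:,0])-10)<4)&(l[:,1]>20)];print(" stop y",np.sort(st[:,1])[:12].round(1))
    e=l[b&(l[:,2]>4)&(l[:,2]<8.5)&(abs(abs(l[:,0])-11)<5)];print(" foot y",np.percentile(e[:,1],[1,3,97,99]).round(1))
E
python3 t.py v1
```

```text
top lug (array([ 0.3, -4.2]), array([ 7.8, 39. ]), 0.3) foot (array([-5. , -8.8]), array([76.9, 51.1]), 89.9)
 rail (array([27.7, -9.5]), array([48. ,  9.7]), 89.9) rail xmin 22.8
 stop y [25.4 31.6 31.7 32.1 32.8 32.9 33.9 34.  34.5 34.6 35.  35.6]
 foot y [-38.2 -36.9  37.   46.8]
side lug (array([ 0.3, -1.5]), array([41.5,  8. ]), 89.8) foot (array([-3.1, -3.2]), array([67.2, 48.8]), 88.2)
 rail (array([27.7, -8.9]), array([45.6, 10.1]), 90.0) rail xmin 23.3
 stop y [28.  32.9 34.5 34.7 35.1 36.2 36.3 36.5 36.7 37.  37.5 37.9]
 foot y [-35.8 -33.4  43.2  48.3]
```

Lug centre is (0.3, -4.2) and square to the nest. The foot end (30.8) meets the stop face (~31), and the rail side is tight, so the bracket is home. Next the tongs go back; I check their tilt first.

```bash
python3 - <<'E'
from h import *
o=arm.get_obs();e=o["eef_pos"]
p,d=arm.read_camera("side");C=cloud("side",d);q=C[d>0]-e
b=q[(abs(q[:,0])<40)&(abs(q[:,1])<45)&(q[:,2]<-15)&(q[:,2]>-120)]
for z in range(-95,-15,10):
    r=b[(b[:,2]>=z)&(b[:,2]<z+10)]
    if len(r)>4: print(z,len(r),r.min(0).round(1),r.max(0).round(1))
E
```

```text
-85 12 [-17.  -12.  -78.8] [  1.1  20.7 -75.2]
-75 46 [-17.3 -16.8 -75. ] [  3.2  23.7 -65.1]
-65 45 [-17.3 -13.9 -64.7] [  3.   23.4 -55.2]
-55 51 [-16.5 -16.3 -54.9] [  2.6  23.6 -45.1]
-45 46 [-16.9 -15.2 -44.9] [  3.5  23.  -35.4]
-35 46 [-16.7 -15.3 -34.7] [  3.3  23.2 -25.2]
-25 52 [-15.7 -13.4 -24.9] [  4.4  23.3 -15. ]
```

Call:
drive_effector(
  motion="34.5 6 0 10 0 0 0\n34.5 0 0 25 0 0 0\n34.5 0 0 30 0 0 0\n34.5 0 0 30 0 0 0\n34.5 0 0 30 0 0 0\n34.5 0 0 25 0 0 0\n34.5 0 0 10 0 0 0\n34.5 0 0 5 0 0 0\n34.5 0 0 0 0 0 0\n34.5 0 0 0 0 0 0",
)

```text
t: 44.0
eef_pos: [455.8, -307.8, 95.6]
tool_rot: [3.14, -0.002, 0.031]
wrist_force: [0.9, -1.2, -2.2]
width: 34.6
grip_force: 4.8
```

Call:
drive_effector(
  motion="34.5 0 0 3 0 0 0\n34.5 0 0 2 0 0 0\n34.5 0 0 2 0 0 0\n34.5 0 0 0 0 0 0",
)

```text
t: 44.33
eef_pos: [454.8, -307.2, 87.9]
tool_rot: [3.141, -0.0, 0.031]
wrist_force: [-0.1, -0.1, -1.5]
width: 34.9
grip_force: 4.8
```

Call:
drive_effector(
  motion="34.5 0 0 1 0 0 0\n34.5 0 0 1 0 0 0\n34.5 0 0 0 0 0 0",
)

```text
t: 44.58
eef_pos: [454.7, -307.1, 85.5]
tool_rot: [-3.142, 0.0, 0.031]
wrist_force: [-0.5, -0.1, -2.3]
width: 34.8
grip_force: 4.8
```

Call:
drive_effector(
  motion="34.5 0 0 1 0 0 0\n34.5 0 0 1 0 0 0\n34.5 0 0 0 0 0 0",
)

```text
t: 44.83
eef_pos: [454.7, -307.1, 83.4]
tool_rot: [-3.141, 0.0, 0.031]
wrist_force: [-0.6, 0.1, -2.4]
width: 34.7
grip_force: 4.8
```

Call:
drive_effector(
  motion="34.5 0 0 1 0 0 0\n34.5 0 0 0.7 0 0 0\n34.5 0 0 0 0 0 0",
)

```text
t: 45.08
eef_pos: [454.9, -307.2, 82.1]
tool_rot: [3.141, -0.0, 0.031]
wrist_force: [-1.0, 1.2, -0.7]
width: 34.5
grip_force: 4.7
```

Call:
drive_effector(
  motion="35.5 0 0 0.5 0 0 0\n37 0 0 0 0 0 0\n39 0 0 0 0 0 0\n42 0 0 0 0 0 0\n46 0 0 0 0 0 0\n56 0 0 0 0 0 0\n60 0 0 0 0 0 0\n60 0 0 0 0 0 0\n60 0 0 -5 0 0 0\n60 0 0 -10 0 0 0\n60 0 0 -20 0 0 0\n60 0 0 -30 0 0 0",
)

```text
t: 46.08
eef_pos: [453.5, -305.9, 145.8]
tool_rot: [-3.138, 0.004, 0.031]
wrist_force: [-0.5, -0.9, 0.3]
width: 60.2
grip_force: 0.0
```

Call:
drive_effector(
  motion="60 0 0 -35 0 0 0\n60 0 0 -35 0 0 0\n60 0 0 -35 0 0 0\n60 -35 0 0 0 0 0\n60 -35 0 0 0 0 0\n60 -35 0 0 0 0 0\n60 -35 0 0 0 0 0\n60 -10 0 0 0 0 0\n60 0 0 0 0 0 0\n60 0 0 0 0 0 0",
)

```text
t: 46.92
eef_pos: [305.5, -312.1, 252.4]
tool_rot: [3.14, -0.002, 0.029]
wrist_force: [0.4, 0.1, 0.1]
width: 60.0
grip_force: 0.0
```

```bash
python3 t.py v2; python3 q.py|tail -5; python3 - <<'E'
from h import *
a=cv2.imread("pics/v2top.png");b=cv2.imread("pics/v2side.png")
u,v=map(int,px("side",[450,-307,90]));s=b[max(v-60,0):v+60,u-60:u+60]
im=np.hstack([cv2.resize(a[245:320,275:350],(400,400),interpolation=2),cv2.resize(s,(400,400),interpolation=2)]);cv2.imwrite("pics/fin.png",im)
p,d=arm.read_camera("side");C=cloud("side",d);q=C[(d>0)&(abs(C[...,0]-447)<45)&(abs(C[...,1]+307)<45)&(C[...,2]>70)&(C[...,2]<175)]
for z in(75,95,115,135,150): r=q[(q[:,2]>z)&(q[:,2]<z+12)];print(z,len(r),r.min(0).round(),r.max(0).round())
E
```

```text
top lug (array([ 0.3, -4.2]), array([38.9,  7.6]), 90.0) foot (array([-5. , -8.2]), array([75.8, 51. ]), 89.9)
 rail (array([26.8, -9.3]), array([12. , 48.4]), 0.8) rail xmin 20.3
 stop y [31.7 31.7 32.2 32.7 32.8 33.8 34.  34.5 35.1 36.3 37.4 37.9]
 foot y [-38.6 -37.1  35.1  46.8]
side lug (array([ 0.3, -1.3]), array([40.7,  8.5]), 89.7) foot (array([-3.9, -5.9]), array([49.6, 69.9]), 0.1)
 rail (array([27.7, -9.1]), array([48.3, 10.2]), 89.6) rail xmin 23.2
 stop y [24.5 31.5 32.5 32.8 34.1 34.9 35.  35.2 35.6 36.1 36.3 36.4]
 foot y [-35.4 -33.6  43.9  50.7]
40 22 x [-3.3  3.2] y [-16.8   2.9  17.8]
top [699.2 -47.2 110.8] 35 ang -31.61 r 125.1
top [657.7 125.1 110.5] 37 ang 58.63 r 125.0
top [527.2 -87.9 111. ] 37 ang -121.6 r 124.8
top [486.   83.4 110.9] 39 ang 148.62 r 124.8
75 46 [ 438. -325.   75.] [ 457. -284.   86.]
95 46 [ 437. -330.   95.] [ 458. -284.  106.]
115 48 [ 438. -327.  115.] [ 458. -285.  127.]
135 47 [ 438. -325.  135.] [ 458. -285.  147.]
150 78 [ 438. -321.  150.] [ 459. -290.  162.]
```

View pics/fin.png

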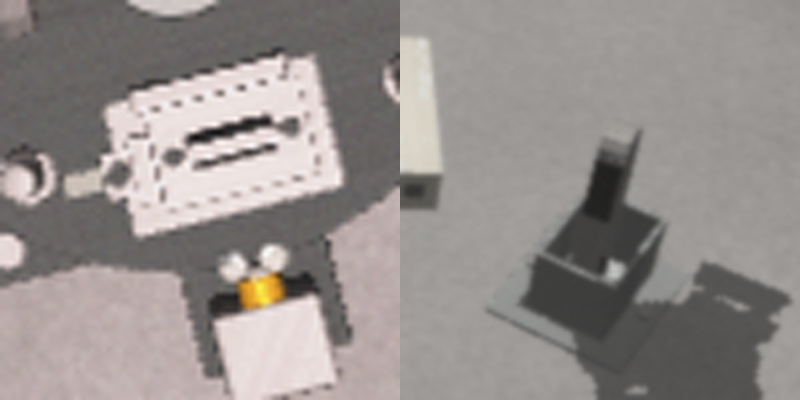

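The top crop shows the bracket flush against the rail and the end stop (seam at about (150,160), no gap), with the ball between the two rim pins at (250,262). The side crop shows the tongs standing upright in the holder at (610,180). The robot is touching nothing, so I hand in.

```bash
python3 -c "
from rig import arm
print(arm.job_done())"
```

```text
the job is handed in; nothing more can be done
None
```

I handed the job in at about 47 s: the dial is clicked in at the corner nest, the bracket sits flat against the rail and end stop as far as the cameras and forces show, and the tongs stand in their holder; it slipped back into the tray during earlier lifts, before I gripped the tongs lower.

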